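# Load the reel carrier, open the test gas and leak-check the lid joint

### The arm

A 7-joint arm with a two-finger parallel gripper is mounted at the origin on the work surface. World frame = base frame: x ahead of the robot, y to its left, z up, the work surface at z = 0. Lengths are in m, angles in rad, forces in N, time in s.
With the tool pointing down it reaches from about 0.425 to 0.925 m from the base axis. Payload 6.8 kg.
Tool frame: the origin (TCP) lies between the finger pads; the fingertips stand r.tcp_to_tips ahead of it and the grasp point (between the pads) is the TCP (r.tcp_to_tips is the distance from the TCP to the fingertips, in m); z points along the fingers, y is the line along which they close (so a half turn about z gives the same grasp; the last joint's range is limited). The gripper opens to 85 mm and grips with 20 to 120 N. Pads are 22 mm wide; open, the fingers measure 114 mm over their backs; the gripper's body (76 mm by 85 mm) begins 54 mm behind the grasp point. The pads swing forward as they close: fully open they stand 13 mm farther back than shut.
Start: joints at [1.148, 0.477, 0.022, 1.555, -0.011, 1.109, -0.083], TCP at [0.209, -0.642, 0.25] pointing down, gripper open.
Joint ranges: [-2.96, 2.96], [-0.34, 2.1], [-1.41, 1.46], [0.24, 2.44], [-1.37, 4.51], [0.17, 1.92], [-2.96, 2.96]. Speed limits (rad/s): [2.39, 2.39, 3.14, 3.14, 3.14, 3.14, 3.14].

### API

Orientations are given as a rotation vector (axis times angle).
In Python, from bench import r gives the robot as it stands.
- The arm moves only by the tool servo_tool, never from a script. Its argument "commands" is a list of rows, each a list of 2 entries, a list of its own where there are three numbers: the shift along the tool's x, y, z normalised to -1 to 1, where 1 is 250 mm, then the turn, a rotation vector about the tool's x, y, z normalised to -1 to 1, where 1 is 90 degrees. In form: [[[dx, dy, dz], [ax, ay, az]], ...]. A call has 1 to 20 rows; each row is the pose to reach, as a shift and turn from the pose commanded when the call began, along the tool's axes at that moment; what a row does not reach only later rows make up. A row lasts 1/10 s, in which the tool goes at most 50 mm and 8.59 degrees, less where a joint would pass 70% of its speed; a pose out of reach is approached as far as the arm can. A call with a number of a shift or a turn outside -1 to 1 is refused whole. A call with a gripper value outside its range is refused whole. "claw" is the closure, from 0 (fully open) to 1 (shut), set as the call begins (left out, the last holds). The fingers move at their own pace and stop on an object; "squeeze" is the grip in N (left out, the last holds). Time passes only in rows, so rows that repeat a pose let the fingers close. It gives the time, the measured TCP pose, the force, the opening and the grip force at its end, in the units of the state.
- r.get_obs(): the state, without advancing time (a new reading comes with each control period).
- r.grab_frame(name): name is "scene" or "top"; returns (picture, depth): 420x560x3 uint8, red, green, blue; 420x560 float32, m along the optical axis (not along the pixel's ray), 0 where there is no reading.
- r.camera_model(name): a dict with "fx", "fy", "cx", "cy" (pixels), "k1" (the pictures are not rectified: a ray, as slopes to the right and down, at radius r is drawn at 1 + k1 r^2 times it, then the intrinsics apply), "extrinsics" (4x4, takes a point from camera to world coordinates). Camera axes: x right, y down, z forward; pixel columns grow to the right and rows downward; lengths in m; the calibration is good to about 2 mm. A picture is of the moment at which its call begins. camera_model takes no time and is no camera call.
- r.hand_in(): hands the job in; it is judged then, once.
Trained networks look in the newest picture that a camera, given by its name, has taken for a name from the list of things; names that differ only in an ending like _2 or _b are one class to them, and where a whole thing is asked for, a point or a joint stands for the part that bears it (a point fixed in the world has none). Each returns a list of dicts, best first, with "confidence" (0 to 1); they miss things now and then, are a little off and sometimes report something else, mostly with a low value. They report only what shows in the picture. A call takes as long as a camera call. They do not tell look-alikes from the thing itself.
- r.boxes_of(camera, target): "uv" ([column, row] in pixels, amid what is visible of it).
- r.mark_of(camera, target): "uv" ([column, row] in pixels: a listed point, or the origin of a listed thing).
The state is a dict: "clock": time; "joints": joint angles; "qvel": joint speeds; "tau": joint torques, N m; "tcp_pos": TCP position; "orientation": TCP orientation; "contact_force": force on the tool from outside, world axes, zero at the start; "moment": the same for the moment, N m; "grip_width": finger opening in m; "gripper_force": force on a finger pad.
Only numpy, scipy, OpenCV 4.12 (cv2) and the standard library are available. Lean on these libraries where they do the work, as an engineer would, in place of code of your own. Each camera call takes 0.05 s, during which the arm holds its last target. There are 200 camera calls.

### The job

Get the pressure vessel ready for its run. Stack all the grey sample reels that stand on the bench on the carrier's two upright spindle posts, at most two to a post and each right down, and turn the black test-gas knob clockwise until it clicks past its detent and stays there. With the gas on, take the leak probe from its cradle and guide its tip slowly, about 2 cm a second, along the exposed dark joint on the robot's side of the vessel's lid, on it or just above it, from the end with the brass bolt all the way to the other end; then lay the probe back in its cradle and leave the other things on the bench where they are.

Things in the scene. Friction and masses are not known exactly. Their poses are not given: they have to be found in the camera images.
- reel0: Grey plastic sample reel (one of four alike; 2 to 4 are present, an absent one reads None): flanged bobbin 60 mm in diameter, 36 mm high, with a 21 mm bore right through, about 0.12 kg, standing on an end. Origin: centre of its underside; z along the bore, up. Rigid; grip it across its 60 mm flanges; it slides down a post freely.
- reel1: Grey plastic sample reel (second of four alike; 2 to 4 are present, an absent one reads None): flanged bobbin 60 mm in diameter, 36 mm high, with a 21 mm bore right through, about 0.12 kg, standing on an end. Origin: centre of its underside; z along the bore, up. Rigid; grip it across its 60 mm flanges; it slides down a post freely.
- reel2: Grey plastic sample reel (third of four alike; 2 to 4 are present, an absent one reads None): flanged bobbin 60 mm in diameter, 36 mm high, with a 21 mm bore right through, about 0.12 kg, standing on an end. Origin: centre of its underside; z along the bore, up. Rigid; grip it across its 60 mm flanges; it slides down a post freely.
- reel3: Grey plastic sample reel (fourth of four alike; 2 to 4 are present, an absent one reads None): flanged bobbin 60 mm in diameter, 36 mm high, with a 21 mm bore right through, about 0.12 kg, standing on an end. Origin: centre of its underside; z along the bore, up. Rigid; grip it across its 60 mm flanges; it slides down a post freely.
- post_a (a point): Centre of the seat of the upright spindle post at the +y end of a fixed aluminium carrier (90 x 200 mm, 10 mm high), 16 mm above the bench: a reel rests on it. Steel post 14 mm in diameter, its top 78 mm above the seat (94 mm above the bench), with a taper to 6 mm over the last 10 mm. It holds two reels on one another (resting 0 and 36 mm above the seat).
- post_b (a point): The same for the other post of the carrier, 110 mm from post_a towards -y.
- valve_grip (a point): Point on the vertical axis of the black test-gas knob at gripping height, 66 mm above the bench; it turns with the knob. The knob is a disc of 64 mm with an upright bar across it, 62 mm long (along x), 18 mm thick (along y), 36 mm tall over the disc; the bar's top lies 14 mm above this point. It sits on a fixed grey block 90 x 110 mm, 34 mm high.
- valve (a joint): Angle of the knob in rad, 0 (gas off) to 1.4 (gas on, at its stop), growing clockwise seen from above; it starts near 0. A sprung plunger resists with up to about 0.15 N m; the crest is at 0.7. Let go before it, the knob springs back to 0; past it, it snaps on to 1.4 and stays.
- vessel: Fixed round steel pressure vessel, 176 mm wide, 85 mm high; its aluminium lid of 136 mm stands 4.5 mm higher. Origin: centre of the underside. The joint round the lid shows as a dark rubber band 9 mm wide on the -x half; a grey hood (top 101 mm above the bench) covers the rest, with a brass bolt head 6 mm high on its -y end.
- lid_centre (a point): Centre of the joint's circle, at the joint's height, 86 mm above the bench.
- seam0 (a point): Point 0 of 7 along the exposed joint, on top of the rubber, 86 mm above the bench: they lie on an arc of radius 73 mm about lid_centre, 25 degrees apart; seam0 is at the end with the brass bolt (where to start), seam6 at the other end.
- seam1 (a point): Point 1 of 7 along the exposed joint, on top of the rubber, 86 mm above the bench: they lie on an arc of radius 73 mm about lid_centre, 25 degrees apart; seam0 is at the end with the brass bolt (where to start), seam6 at the other end.
- seam2 (a point): Point 2 of 7 along the exposed joint, on top of the rubber, 86 mm above the bench: they lie on an arc of radius 73 mm about lid_centre, 25 degrees apart; seam0 is at the end with the brass bolt (where to start), seam6 at the other end.
- seam3 (a point): Point 3 of 7 along the exposed joint, on top of the rubber, 86 mm above the bench: they lie on an arc of radius 73 mm about lid_centre, 25 degrees apart; seam0 is at the end with the brass bolt (where to start), seam6 at the other end.
- seam4 (a point): Point 4 of 7 along the exposed joint, on top of the rubber, 86 mm above the bench: they lie on an arc of radius 73 mm about lid_centre, 25 degrees apart; seam0 is at the end with the brass bolt (where to start), seam6 at the other end.
- seam5 (a point): Point 5 of 7 along the exposed joint, on top of the rubber, 86 mm above the bench: they lie on an arc of radius 73 mm about lid_centre, 25 degrees apart; seam0 is at the end with the brass bolt (where to start), seam6 at the other end.
- seam6 (a point): Point 6 of 7 along the exposed joint, on top of the rubber, 86 mm above the bench: they lie on an arc of radius 73 mm about lid_centre, 25 degrees apart; seam0 is at the end with the brass bolt (where to start), seam6 at the other end.
- probe: Hand-held leak probe, 0.16 kg: grey square handle 130 mm long, 24 x 24 mm, with a bent steel tube 10 mm thick at its front. Origin: middle of the handle; x along the handle towards the tube, z up. At first it lies level in its cradle.
- probe_tip (a point): End of the probe's tube: 125 mm ahead of the handle's middle along the probe's x and 60 mm below it. The tube runs straight on from the handle for 35 mm, slopes down over the next 25 mm, and its last 35 mm points straight down.
- cradle_rest (a point): Where the middle of the probe's handle lies when it rests in its fixed cradle, 92 mm above the bench; x along the probe that lies in it, towards the probe's tip, z up. Cradle: base 150 x 66 mm, 10 mm high, and two aluminium saddles 48 mm either side of this point along x, each 12 mm thick with its floor 80 mm above the bench and side walls 34 mm apart that rise to 94 mm.
- jar: Bystander: closed jar, 50 mm wide, 65 mm high. Origin: centre of the underside.
- beaker: Bystander: glass beaker, 70 mm wide, 90 mm high. Origin: centre of the underside.
- driver: Bystander: screwdriver of 160 mm lying on the bench, 26 mm high. Origin: its middle, underside.
- tub: Bystander: closed tub, 60 mm wide, 60 mm high. Origin: centre of the underside.
Not all that is in view belongs to the job. Several things have the shape of the probe; the one meant has the colours described above. What is shaped like the part that bears valve_grip but pink is not meant.

How it is judged:
By the outcome, as a careful person would: the job done as asked, in the order asked, and still so for the second after the job is handed in, with the robot touching nothing.
Of reel0, reel1, reel2, reel3 only 2 to 4 are there at a start; the rules pass over those that are not, and their reading is None.
At some moment in a run one of reel0, reel1, reel2, reel3 may be knocked a few centimetres aside while the robot is not near it.
It also fails if it takes over 210 s, if anything falls off the work surface, if the arm or the gripper's body presses on something with over 40 N, if the wrist force passes 120 N, or if a joint passes its speed limit or range.

## Working session

There is one attempt and no reset: what is moved stays moved. The work goes in short steps, Python scripts to look and compute and a tool call to move; the robot and the scene stay as the last step left them, time stands still between calls to the robot, and variables do not carry over. Pictures are saved under pics/ and viewed, at most 14 in all, crops included, and the job is handed in when it is done.

Besides the shell and the picture viewer there is one more tool, called after "Call:" by a JSON object that holds its "fn" and its "kwargs". servo_tool: Moves the arm, as the interface text tells. Scaled input: -1 to 1 covers 250 mm each way for a shift and 90 degrees each way for a turn. Its arguments: {"type":"object","properties":{"commands":{"type":"array"},"claw":{"type":"number"},"squeeze":{"type":"number"}},"required":["commands"]}

```bash
ls; mkdir -p pics
cat > h.py <<'E'
import numpy as np, cv2
from bench import r
from scipy.spatial.transform import Rotation as R
def cam(n):
    m=r.camera_model(n); return m,np.array(m["extrinsics"])
def ray(n,uv):
    m,E=cam(n)
    x=(uv[0]-m["cx"])/m["fx"]; y=(uv[1]-m["cy"])/m["fy"]
    rd=np.hypot(x,y); s=rd
    for _ in range(20): s=rd/(1+m["k1"]*s*s)
    f=s/rd if rd>0 else 1
    return E[:3,3],E[:3,:3]@np.array([x*f,y*f,1])
def at_z(n,uv,z):
    o,d=ray(n,uv); return o+d*(z-o[2])/d[2]
def at_depth(n,uv,dep):
    o,d=ray(n,uv); v=int(round(uv[1]));u=int(round(uv[0]))
    p=dep[max(0,v-1):v+2,max(0,u-1):u+2]; p=p[p>0]
    return o+d*np.median(p) if p.size else None
def tri(uv1,uv2):
    o1,d1=ray("scene",uv1);o2,d2=ray("top",uv2)
    A=np.stack([d1,-d2],1);t=np.linalg.lstsq(A,o2-o1,rcond=None)[0]
    p,q=o1+t[0]*d1,o2+t[1]*d2
    return (p+q)/2,np.linalg.norm(p-q)
def px(n,P):
    m,E=cam(n); p=E[:3,:3].T@(np.array(P)-E[:3,3]); x,y=p[:2]/p[2]; f=1+m["k1"]*(x*x+y*y)
    return np.array([m["fx"]*x*f+m["cx"],m["fy"]*y*f+m["cy"]])
def cloud(n,dep):
    m,E=cam(n); H,W=dep.shape
    vv,uu=np.mgrid[:H,:W]; x=(uu-m["cx"])/m["fx"]; y=(vv-m["cy"])/m["fy"]
    rd=np.hypot(x,y); s=rd.copy()
    for _ in range(20): s=rd/(1+m["k1"]*s*s)
    f=np.where(rd>0,s/np.maximum(rd,1e-9),1)
    c=np.stack([x*f*dep,y*f*dep,dep],-1)
    return c@E[:3,:3].T+E[:3,3]
def shot(n,name=None):
    a,d=r.grab_frame(n)
    if name: cv2.imwrite("pics/"+name,a[:,:,::-1])
    return a,d
E
python3 - <<'E'
from h import *
np.set_printoptions(precision=3,suppress=True)
D={}
for n in("top","scene"):
    a,d=shot(n,n+"0.png"); D[n]=d; np.save(n+"0.npy",d)
    print(n,cam(n)[1][:3,3])
    for t in["reel0","post_a","valve_grip","vessel","lid_centre","seam0","seam6","probe","probe_tip","cradle_rest","jar","driver"]:
        for k in r.mark_of(n,t)[:6]:
            if k["confidence"]>.2: print(n,t,np.round(k["uv"],1),round(k["confidence"],2),at_depth(n,k["uv"],d))
print(r.get_obs()); print(r.tcp_to_tips)
E
```

```text
pics
top [0.473 0.078 1.161]
top reel0 [398.4 245.5] 0.95 [ 0.45  -0.23   0.037]
top reel0 [446.2 196.8] 0.93 [ 0.584 -0.377  0.009]
top reel0 [441.1 254.7] 0.85 [ 0.421 -0.358  0.001]
top reel0 [225.3 221.5] 0.73 [0.527 0.254 0.002]
top reel0 [265.9 257.6] 0.65 [0.425 0.134 0.081]
top post_a [267.4 257.4] 0.73 [0.425 0.13  0.081]
top post_a [395.5 179.9] 0.63 [ 0.629 -0.223  0.062]
top post_a [352.  174.5] 0.57 [ 0.653 -0.113  0.018]
top valve_grip [264.6 259.4] 0.95 [0.42  0.137 0.08 ]
top valve_grip [107.7 227.6] 0.64 [0.514 0.564 0.081]
top vessel [276.8 189.8] 0.68 [0.605 0.101 0.095]
top lid_centre [272.2 184.3] 0.83 [0.62  0.113 0.095]
top lid_centre [249.6 195.4] 0.27 [0.593 0.175 0.086]
top seam0 [248.3 183.5] 0.95 [0.625 0.178 0.085]
top seam0 [282.5 211.4] 0.9 [0.547 0.087 0.089]
top seam0 [292.6 207.1] 0.89 [0.558 0.059 0.089]
top seam0 [258.4 205.2] 0.81 [0.566 0.151 0.086]
top seam0 [272. 213.] 0.7 [0.544 0.115 0.087]
top seam0 [248.5 195.7] 0.61 [0.592 0.178 0.086]
top seam6 [248.3 183.5] 0.95 [0.625 0.178 0.085]
top seam6 [282.5 211.4] 0.9 [0.547 0.087 0.089]
top seam
[... 2489 characters left out ...]
8]
scene jar [238.  282.1] 0.69 [ 0.56  -0.135  0.014]
scene jar [265.7 292.2] 0.65 [ 0.647 -0.126  0.026]
scene driver [273.4 177.5] 0.79 [0.321 0.286 0.013]
scene driver [138.1 311.7] 0.23 [ 0.442 -0.363  0.021]
{'clock': 1.3, 'joints': array([ 1.148,  0.477,  0.022,  1.555, -0.011,  1.109, -0.083]), 'qvel': array([ 0.   ,  0.   , -0.   , -0.   ,  0.001, -0.001, -0.   ]), 'tau': array([  0.001, -59.632,   1.607, -28.155,   0.013,   0.002,   0.   ]), 'tcp_pos': array([ 0.209, -0.642,  0.25 ]), 'orientation': array([3.103, 0.492, 0.   ]), 'contact_force': array([-0.51 , -0.097,  0.363]), 'moment': array([ 0.037, -0.001,  0.01 ]), 'gripper_force': 0.0, 'grip_width': 0.08518022352121335}
0.019
```

View pics/top0.png

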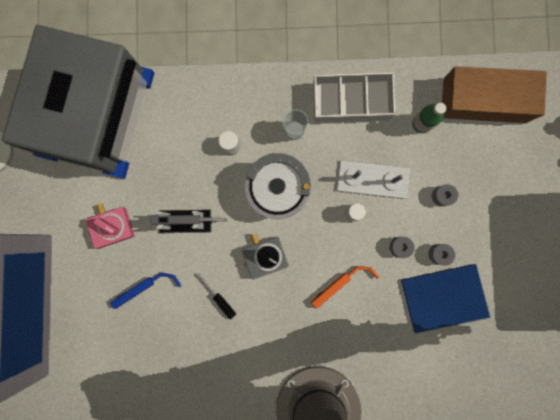

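View pics/scene0.png

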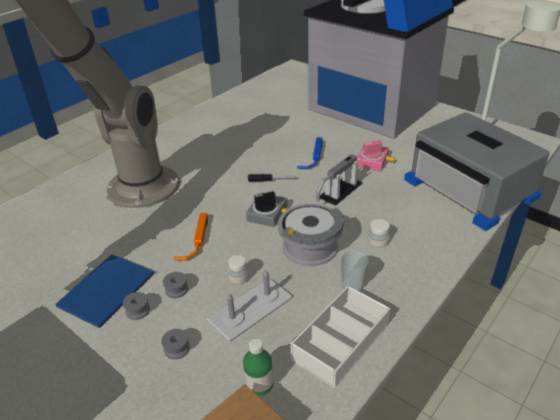

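The three reels are at top pixels (402,247), (442,255) and (445,195), and the carrier posts at about (350,178) and (393,180). The black knob is at (267,257); the pink look-alike at (108,228) is not meant. The grey probe lies in its cradle at (185,220), and the blue (135,292) and orange (335,290) ones are look-alikes. The brass bolt is at (306,186).

```bash
cat > m.py <<'E'
from h import *
np.set_printoptions(precision=4,suppress=True)
from scipy.optimize import least_squares
def circ(P,rad=None):
    c0=(P.max(0)+P.min(0))/2
    if rad: s=least_squares(lambda q:np.hypot(*(P-q).T)-rad,c0,loss="soft_l1",f_scale=.002).x; return s
E
python3 - <<'E'
from m import *
C={n:cloud(n,np.load(n+"0.npy")) for n in("top","scene")}
def sel(n,x,y,h,z0,z1):
    P=C[n].reshape(-1,3); m=(abs(P[:,0]-x)<h)&(abs(P[:,1]-y)<h)&(P[:,2]>z0)&(P[:,2]<z1); return P[m]
for n in C:
    print(n)
    for x,y in[(.45,-.237),(.425,-.355),(.59,-.37)]:
        P=sel(n,x,y,.05,.028,.05); mr=cv2.minEnclosingCircle(P[:,:2].astype(np.float32)); print("reel",len(P),P.mean(0),mr,np.median(P[:,2]))
    for y in(-.113,-.223):
        P=sel(n,.635,y,.05,.05,.12); print("post",len(P),P.mean(0),P.max(0),P.min(0))
        P=sel(n,.635,y,.035,.013,.02); print(" seat",len(P),P.mean(0))
    P=sel(n,.64,-.168,.15,.007,.013);print("carrier",len(P),cv2.minAreaRect(P[:,:2].astype(np.float32)))
    P=sel(n,.425,.13,.06,.07,.1); print("bar",len(P),P.mean(0),np.percentile(P[:,2],[5,50,95]),cv2.minAreaRect(P[:,:2].astype(np.float32)))
    P=sel(n,.425,.13,.06,.04,.05); print("disc",len(P),P.mean(0),cv2.minEnclosingCircle(P[:,:2].astype(np.float32)))
    P=sel(n,.425,.13,.08,.03,.038); print("block",len(P),P.mean(0),cv2.minAreaRect(P[:,:2].astype(np.float32)))
    P=sel(n,.615,.1,.12,.08,.11); print("vessel",len(P),cv2.minEnclosingCircle(P[:,:2].astype(np.float32)),np.percentile(P[:,2],[5,50,95]))
    P=sel(n,.61,.1,.1,.096,.112); print("hood",len(P),P.min(0),P.max(0))
    P=sel(n,.53,.35,.12,.099,.115); print("probe",len(P),P.mean(0),np.percentile(P[:,2],[5,50,95]),cv2.minAreaRect(P[:,:2].astype(np.float32)))
def best(t):
    return {n:[k for k in r.mark_of(n,t) if k["confidence"]>.3] for n in("scene","top")}
for t in["post_a","valve_grip","lid_centre","seam0","probe","probe_tip","cradle_rest","reel0"]:
    B=best(t)
    for a in B["scene"]:
        for b in B["top"]:
            p,e=tri(a["uv"],b["uv"])
            if e<.008: print(t,p,round(e,4))
img=cv2.imread("pics/top0.png"); s=cv2.imread("pics/scene0.png")
a=cv2.resize(img[140:290,150:320],None,fx=3.3,fy=3.3,interpolation=3)
cv2.imwrite("pics/crop1.png",a)
E
```

```text
top
reel 343 [ 0.4456 -0.242   0.0369] ((0.44585883617401123, -0.2428985983133316), 0.030243074521422386) 0.0368254699939885
reel 374 [ 0.4237 -0.3504  0.037 ] ((0.42504870891571045, -0.3512679934501648), 0.03163588419556618) 0.03699519184243316
reel 361 [ 0.5869 -0.367   0.0368] ((0.5871238112449646, -0.3673672378063202), 0.031786076724529266) 0.03699619119151576
post 36 [ 0.6458 -0.1176  0.0806] [ 0.6546 -0.1123  0.097 ] [ 0.6404 -0.1256  0.0516]
 seat 238 [ 0.6422 -0.1154  0.0162]
post 44 [ 0.6308 -0.2251  0.0793] [ 0.6384 -0.2212  0.0971] [ 0.6247 -0.2323  0.0504]
 seat 268 [ 0.6327 -0.2232  0.0162]
carrier 1335 ((0.6425806283950806, -0.16525006294250488), (0.2849891781806946, 0.29660311341285706), 88.47888946533203)
bar 156 [0.4251 0.1296 0.0807] [0.0772 0.0808 0.0844] ((0.42487654089927673, 0.1298017054796219), (0.06115531176328659, 0.017932476475834846), 58.795448303222656)
disc 266 [0.4256 0.1307 0.0448] ((0.4122927188873291, 0.13552050292491913), 0.05068936198949814)
block 735 [0.4203 0.1435 0.0349] ((0.42757320404052734, 0.14310523867607117), (0.10302010178565979, 0.1132886
[... 1669 characters left out ...]
.1036] [0.1    0.1034 0.1073] ((0.531494140625, 0.3597603142261505), (0.15447701513767242, 0.028639834374189377), 88.65206146240234)
post_a [ 0.6338 -0.2318  0.0281] 0.0008
valve_grip [0.5159 0.5729 0.0633] 0.0041
valve_grip [0.4205 0.1402 0.0599] 0.0046
seam0 [0.6237 0.1767 0.0919] 0.0016
seam0 [0.567  0.1527 0.0884] 0.0044
seam0 [0.5426 0.1142 0.0921] 0.0021
seam0 [0.5479 0.0872 0.088 ] 0.0014
seam0 [0.5802 0.0459 0.129 ] 0.0051
probe [0.3256 0.524  0.0168] 0.0064
probe [ 0.3161 -0.0327  0.015 ] 0.0046
probe [0.5244 0.3705 0.1023] 0.0072
reel0 [ 0.5691 -0.3231  0.1497] 0.0051
reel0 [ 0.4467 -0.2889 -0.1824] 0.004
reel0 [ 0.586  -0.3722  0.0141] 0.0064
reel0 [ 0.4223 -0.3579 -0.0036] 0.0039
```

View pics/crop1.png

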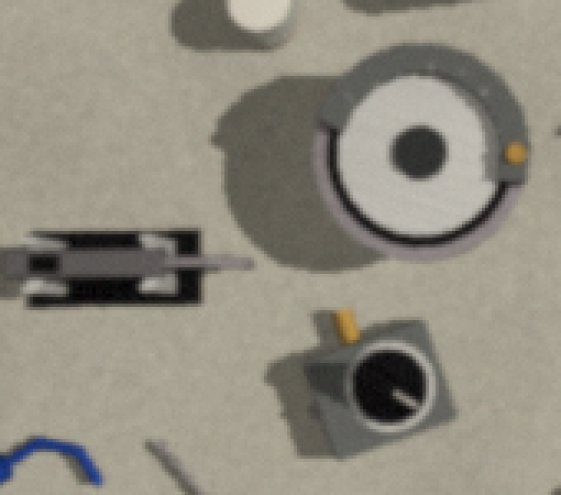

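The crop confirms the grey probe in the black cradle, tube towards the vessel (crop 250,263), the brass bolt at crop (515,152) and the black knob at crop (390,385).

```bash
cat > go.py <<'E'
from m import *
import sys
def go(x,y,z,yaw=None):
    o=r.get_obs(); M=R.from_rotvec(o["orientation"]); d=M.inv().apply(np.array([x,y,z])-o["tcp_pos"])/.25
    t=np.zeros(3)
    if yaw is not None:
        T=R.from_euler("z",yaw,degrees=True)*R.from_rotvec([np.pi,0,0]); t=(M.inv()*T).as_rotvec()/(np.pi/2)
    print("shift",np.round(d,4),"turn",np.round(t,4),"mm",np.linalg.norm(d)*250)
if __name__=="__main__":
    go(*[float(a) for a in sys.argv[1:]])
    print(r.get_obs()["tcp_pos"],r.get_obs()["joints"])
E
python3 go.py .4445 -.244 .12 0
python3 - <<'E'
from m import *
C={n:cloud(n,np.load(n+"0.npy")) for n in("top","scene")}
for n in C:
    P=C[n].reshape(-1,3)
    for y in(-.118,-.228):
        Q=P[(abs(P[:,0]-.64)<.03)&(abs(P[:,1]-y)<.03)&(P[:,2]>.082)]; print(n,"posttop",len(Q),Q.mean(0),Q.min(0),Q.max(0))
    Q=P[(abs(P[:,0]-.64)<.075)&(abs(P[:,1]+.17)<.125)&(P[:,2]>.0075)&(P[:,2]<.0125)]
    # largest connected: use hull of pts within
    print(len(Q),cv2.minAreaRect(Q[:,:2].astype(np.float32)),Q.mean(0))
E
```

```text
shift [ 1.3884 -1.2216  0.5213] turn [ 0.     -0.      0.2004] mm 480.343970025619
[ 0.209  -0.6418  0.2503] [ 1.1479  0.477   0.0224  1.5554 -0.0115  1.1093 -0.0831]
top posttop 21 [ 0.6468 -0.1191  0.0898] [ 0.6406 -0.1256  0.0831] [ 0.6546 -0.1144  0.097 ]
top posttop 24 [ 0.6315 -0.2265  0.0905] [ 0.6247 -0.2323  0.0821] [ 0.6384 -0.2214  0.0971]
1146 ((0.6455986499786377, -0.17393599450588226), (0.12803487479686737, 0.20872166752815247), 1.2328956127166748) [ 0.6382 -0.1715  0.0105]
scene posttop 31 [ 0.6477 -0.1232  0.0893] [ 0.6376 -0.1294  0.0821] [ 0.6524 -0.1188  0.0972]
scene posttop 30 [ 0.6325 -0.2316  0.0899] [ 0.6266 -0.2364  0.0828] [ 0.6383 -0.2256  0.0964]
1253 ((0.6408937573432922, -0.16849297285079956), (0.14120283722877502, 0.22996683418750763), 6.996889591217041) [ 0.6424 -0.1857  0.0104]
```

Call:
{"fn": "servo_tool", "kwargs": {"commands": [[[0.694, -0.611, 0.0], [0, 0, 0.2]], [[0.694, -0.611, 0.0], [0, 0, 0.2]], [[0.694, -0.611, 0.0], [0, 0, 0.2]], [[0.694, -0.611, 0.0], [0, 0, 0.2]], [[0.694, -0.611, 0.0], [0, 0, 0.2]], [[0.694, -0.611, 0.0], [0, 0, 0.2]]], "claw": 0, "squeeze": 40}}

```text
clock: 2.7
tcp_pos: [0.3304, -0.4383, 0.2506]
orientation: [-3.14, -0.014, -0.003]
contact_force: [0.1, -0.2, 0.1]
grip_width: 0.0856
gripper_force: 0.0
```

```bash
python3 go.py .4445 -.244 .12 0
```

```text
shift [ 0.4624 -0.7723  0.5245] turn [-0.001  -0.0011  0.0056] mm 260.44594944359744
[ 0.3304 -0.4383  0.2506] [ 0.8111  0.2705  0.0018  1.8592 -0.0033  1.012  -0.7475]
```

Call:
{"fn": "servo_tool", "kwargs": {"commands": [[[0.471, -0.796, 0.521], [0, 0, 0]], [[0.471, -0.796, 0.521], [0, 0, 0]], [[0.471, -0.796, 0.521], [0, 0, 0]], [[0.471, -0.796, 0.521], [0, 0, 0]], [[0.471, -0.796, 0.521], [0, 0, 0]], [[0.471, -0.796, 0.521], [0, 0, 0]], [[0.471, -0.796, 0.521], [0, 0, 0]], [[0.471, -0.796, 0.521], [0, 0, 0]]]}}

```text
clock: 3.5
tcp_pos: [0.4441, -0.2453, 0.1204]
orientation: [3.141, -0.001, 0.0]
contact_force: [-0.3, -0.1, 0.5]
grip_width: 0.0854
gripper_force: 0.0
```

```bash
python3 go.py .4445 -.244 .026 0
python3 - <<'E'
from m import *
a,d=shot("top","t1.png"); b,e=shot("scene","s1.png")
C=cloud("scene",e).reshape(-1,3);T=cloud("top",d).reshape(-1,3)
for n,P in(("top",T),("scene",C)):
    for x,y in[(.4445,-.244),(.424,-.352),(.586,-.368)]:
        Q=P[(abs(P[:,0]-x)<.06)&(abs(P[:,1]-y)<.06)&(P[:,2]>.03)&(P[:,2]<.042)]
        print(n,len(Q),cv2.minEnclosingCircle(Q[:,:2].astype(np.float32)) if len(Q) else 0)
i=np.hstack([cv2.imread("pics/s1.png")[220:380,100:330],cv2.imread("pics/t1.png")[150:310,330:500]])
cv2.imwrite("pics/c2.png",cv2.resize(i,None,fx=2,fy=2))
E
```

```text
shift [ 0.0017 -0.0056  0.3774] turn [ 0.0006 -0.     -0.0003] mm 94.37226636194741
[ 0.4441 -0.2453  0.1204] [ 0.4621  0.3805 -0.0979  2.0609  0.0575  0.7023 -1.244 ]
top 121 ((0.4455384314060211, -0.24236096441745758), 0.02986927703022957)
top 0 0
top 355 ((0.5877436399459839, -0.36785659193992615), 0.031536124646663666)
scene 330 ((0.44331470131874084, -0.2441827654838562), 0.03225921466946602)
scene 370 ((0.42152655124664307, -0.35261625051498413), 0.03246830776333809)
scene 435 ((0.5855633020401001, -0.3706863224506378), 0.03174033388495445)
```

View pics/c2.png

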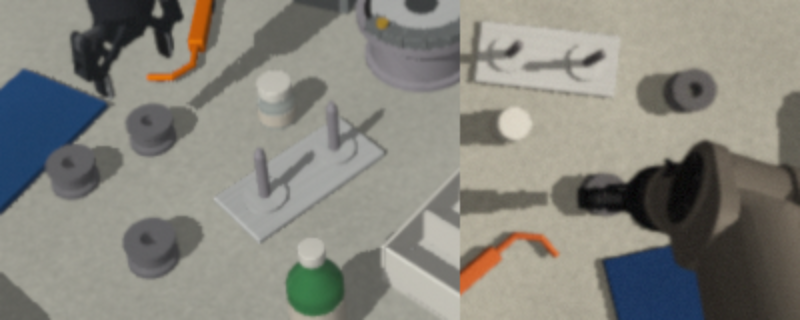

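The gripper hovers over the first reel (crop 150,128); all three reels are where I measured them. Descending and gripping.

Call:
{"fn": "servo_tool", "kwargs": {"commands": [[[0.002, -0.004, 0.17], [0, 0, 0]], [[0.002, -0.004, 0.3], [0, 0, 0]], [[0.002, -0.004, 0.377], [0, 0, 0]], [[0.002, -0.004, 0.377], [0, 0, 0]], [[0.002, -0.004, 0.377], [0, 0, 0]]]}}

```text
clock: 4.1
tcp_pos: [0.4447, -0.2442, 0.0265]
orientation: [3.141, -0.002, 0.001]
contact_force: [0.2, -0.1, 0.6]
grip_width: 0.0853
gripper_force: 0.0
```

Call:
{"fn": "servo_tool", "kwargs": {"commands": [[[0, 0, 0], [0, 0, 0]], [[0, 0, 0], [0, 0, 0]], [[0, 0, 0], [0, 0, 0]], [[0, 0, 0], [0, 0, 0]], [[0, 0, 0], [0, 0, 0]], [[0, 0, 0], [0, 0, 0]], [[0, 0, 0], [0, 0, 0]]], "claw": 1, "squeeze": 40}}

```text
clock: 4.8
tcp_pos: [0.4457, -0.2437, 0.0277]
orientation: [3.14, 0.001, 0.004]
contact_force: [-1.2, -0.8, 8.8]
grip_width: 0.0593
gripper_force: 41.1
```

```bash
python3 go.py .646 -.1195 .14 0;python3 -c "
from h import *;o=r.get_obs();print(o)"
```

```text
shift [ 0.8025 -0.4957 -0.4482] turn [ 0.001  -0.0015  0.0003] mm 261.0728184387975
[ 0.4457 -0.2437  0.0277] [ 0.4435  0.5416 -0.0821  2.1015  0.0898  0.4988 -1.2761]
{'clock': 4.8, 'joints': array([ 0.44353495,  0.54161798, -0.08211908,  2.10152809,  0.08979881,
        0.49879978, -1.2760579 ]), 'qvel': array([-1.32996546e-05,  1.99811129e-03, -1.25853607e-03, -3.38117053e-04,
        3.80500649e-04, -3.12598509e-04,  9.36449515e-04]), 'tau': array([ -0.48404831, -46.31536603,  -0.16350175, -14.29921031,
        -0.14254703,  -0.62615203,  -0.09420939]), 'tcp_pos': array([ 0.44570522, -0.24368564,  0.02766591]), 'orientation': array([3.13998752e+00, 6.22873322e-04, 3.78326444e-03]), 'contact_force': array([-1.24972425, -0.78316591,  8.80520215]), 'moment': array([0.05844145, 0.41125201, 0.12116467]), 'gripper_force': 41.09211143106222, 'grip_width': 0.05927363444269562}
```

Call:
{"fn": "servo_tool", "kwargs": {"commands": [[[0, 0, -0.2], [0, 0, 0]], [[0, 0, -0.4], [0, 0, 0]], [[0.16, -0.1, -0.5], [0, 0, 0]], [[0.36, -0.22, -0.5], [0, 0, 0]], [[0.55, -0.34, -0.5], [0, 0, 0]], [[0.72, -0.45, -0.5], [0, 0, 0]], [[0.8, -0.496, -0.5], [0, 0, 0]], [[0.8, -0.496, -0.5], [0, 0, 0]], [[0.8, -0.496, -0.5], [0, 0, 0]], [[0.8, -0.496, -0.5], [0, 0, 0]]]}}

```text
clock: 5.8
tcp_pos: [0.6436, -0.12, 0.151]
orientation: [3.141, -0.001, -0.001]
contact_force: [0.2, -0.7, -1.2]
grip_width: 0.0592
gripper_force: 44.2
```

```bash
python3 go.py .646 -.1195 .06 0
python3 - <<'E'
from m import *
a,d=shot("top","t2.png"); b,e=shot("scene","s2.png")
o=r.get_obs()["tcp_pos"]
# expected vs seen flange: points on held reel lower flange
C=cloud("scene",e).reshape(-1,3);T=cloud("top",d).reshape(-1,3)
for n,P in(("top",T),("scene",C)):
    for z in(o[2]-.028,o[2]+.008):
        Q=P[(abs(P[:,0]-o[0])<.05)&(abs(P[:,1]-o[1])<.05)&(abs(P[:,2]-z)<.006)]
        print(n,z,len(Q),Q.min(0) if len(Q) else 0,Q.max(0) if len(Q) else 0)
    for y in(-.12,-.229):
        Q=P[(abs(P[:,0]-.64)<.03)&(abs(P[:,1]-y)<.03)&(P[:,2]>.06)&(P[:,2]<.1)]; print(n,"post",len(Q),Q.mean(0) if len(Q) else 0)
i=np.hstack([b[180:340,160:360],a[120:280,300:500]])[:,:,::-1]
cv2.imwrite("pics/c3.png",cv2.resize(i,None,fx=2,fy=2,interpolation=3))
E
```

```text
shift [ 0.0098 -0.0024  0.3639] turn [ 0.0006  0.0005 -0.0005] mm 91.0064066587736
[ 0.6436 -0.12    0.151 ] [ 0.1767  0.5474 -0.1224  1.6857  0.0816  0.9142 -1.5495]
top 0.1230782013799436 9 [ 0.6133 -0.125   0.1254] [ 0.6326 -0.0923  0.1289]
top 0.1590782013799436 111 [ 0.6135 -0.1391  0.1533] [ 0.6374 -0.0768  0.1638]
top post 0 0
top post 0 0
scene 0.1230782013799436 33 [ 0.6334 -0.1505  0.1239] [ 0.6711 -0.1094  0.129 ]
scene 0.1590782013799436 325 [ 0.6108 -0.1651  0.1531] [ 0.6707 -0.076   0.1649]
scene post 69 [ 0.6484 -0.1238  0.0788]
scene post 71 [ 0.6335 -0.2326  0.0798]
```

View pics/c3.png

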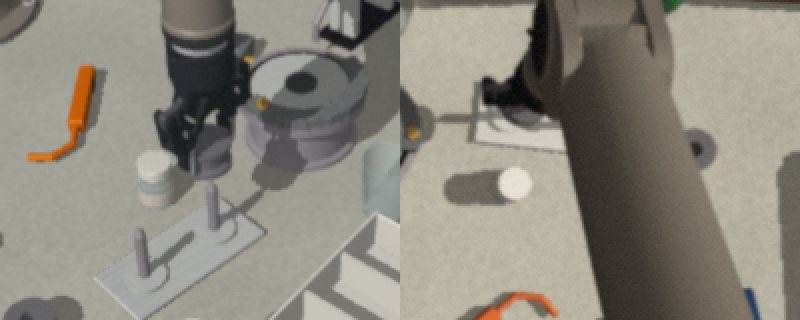

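The reel is held level, with its underside above post a's tip (scene crop 212,188). Lowering it slightly further +x.

Call:
{"fn": "servo_tool", "kwargs": {"commands": [[[0.013, -0.002, 0.0], [0, 0, 0]], [[0.013, -0.002, 0.06], [0, 0, 0]], [[0.013, -0.002, 0.11], [0, 0, 0]], [[0.013, -0.002, 0.16], [0, 0, 0]], [[0.013, -0.002, 0.21], [0, 0, 0]], [[0.013, -0.002, 0.26], [0, 0, 0]], [[0.013, -0.002, 0.32], [0, 0, 0]], [[0.013, -0.002, 0.38], [0, 0, 0]], [[0.013, -0.002, 0.4], [0, 0, 0]], [[0.013, -0.002, 0.4], [0, 0, 0]]]}}

```text
clock: 6.9
tcp_pos: [0.6473, -0.1181, 0.0495]
orientation: [-3.141, -0.001, 0.003]
contact_force: [0.2, 0.1, -1.5]
grip_width: 0.0591
gripper_force: 44.2
```

```bash
python3 -c "
from h import *;o=r.get_obs();print(o['tcp_pos'],o['contact_force'],o['moment'],o['grip_width'])"
```

```text
[ 0.64729818 -0.11808104  0.04953258] [ 0.20619468  0.07076883 -1.48556261] [-0.00206363 -0.02504232  0.02865637] 0.05912387402084713
```

Call:
{"fn": "servo_tool", "kwargs": {"commands": [[[0, 0, 0], [0, 0, 0]], [[0, 0, 0], [0, 0, 0]], [[0, 0, 0], [0, 0, 0]], [[0, 0, 0], [0, 0, 0]], [[0, 0, -0.15], [0, 0, 0]], [[0, 0, -0.34], [0, 0, 0]], [[0, 0, -0.52], [0, 0, 0]], [[0, 0.2, -0.52], [0, 0, 0]], [[0, 0.4, -0.52], [0, 0, 0]], [[-0.06, 0.6, -0.52], [0, 0, 0]], [[-0.15, 0.8, -0.45], [0, 0, 0]], [[-0.237, 1.0, -0.4], [0, 0, 0]], [[-0.237, 1.0, -0.4], [0, 0, 0]], [[-0.237, 1.0, -0.4], [0, 0, 0]]], "claw": 0}}

```text
clock: 8.3
tcp_pos: [0.586, -0.3723, 0.1501]
orientation: [3.14, -0.009, -0.003]
contact_force: [0.2, 0.5, -0.9]
grip_width: 0.0855
gripper_force: 0.0
```

```bash
cat > reels.py <<'E'
from m import *
a,d=shot("top","tn.png"); b,e=shot("scene","sn.png")
C=cloud("scene",e).reshape(-1,3);T=cloud("top",d).reshape(-1,3)
for n,P in(("top",T),("scene",C)):
    for x,y in[(.4455,-.243),(.424,-.352),(.587,-.368)]:
        Q=P[(abs(P[:,0]-x)<.06)&(abs(P[:,1]-y)<.06)&(P[:,2]>.031)&(P[:,2]<.042)]
        print(n,"reel",len(Q),cv2.minEnclosingCircle(Q[:,:2].astype(np.float32)) if len(Q)>50 else 0)
    for x,y in[(.647,-.1195),(.632,-.2275)]:
        Q=P[(abs(P[:,0]-x)<.04)&(abs(P[:,1]-y)<.04)&(P[:,2]>.04)&(P[:,2]<.11)]
        if len(Q): h=np.histogram(Q[:,2],np.arange(.04,.112,.004))[0]; print(n,"post zhist from .04",h)
E
python3 reels.py; python3 go.py .588 -.369 .031 0
```

```text
top reel 0 0
top reel 361 ((0.42271187901496887, -0.350984662771225), 0.031722452491521835)
top reel 238 ((0.586115300655365, -0.3673050105571747), 0.03096126578748226)
top post zhist from .04 [  0  10  99 185  28   1   4   1   1   1   4   4   7   7   2   0   0]
top post zhist from .04 [4 4 1 0 3 4 1 2 1 4 5 9 4 6 2 0 0]
scene reel 0 0
scene reel 92 ((0.42080894112586975, -0.355570912361145), 0.030846474692225456)
scene reel 424 ((0.584945559501648, -0.36832118034362793), 0.03178832679986954)
scene post zhist from .04 [  1  16  97 187  25   8   4   6   9   7   7  10   7   5   3   0   0]
scene post zhist from .04 [ 8  8  6  5  8  8  8  7  7  9  3 14  8  8  1  0  0]
shift [-0.0075  0.0087  0.4805] turn [-0.0007 -0.0007  0.0008] mm 120.15585122901281
[ 0.5898 -0.3669  0.1511] [ 0.526   0.6043 -0.0858  1.5831  0.0579  0.9562 -1.1474]
```

Reel seated on post a (top at 0.052 m, as it should be). Next reel.

Call:
{"fn": "servo_tool", "kwargs": {"commands": [[[-0.011, 0.006, 0.17], [0, 0, 0]], [[-0.011, 0.006, 0.33], [0, 0, 0]], [[-0.011, 0.006, 0.43], [0, 0, 0]], [[-0.011, 0.006, 0.48], [0, 0, 0]], [[-0.011, 0.006, 0.48], [0, 0, 0]], [[-0.011, 0.006, 0.48], [0, 0, 0]]]}}

```text
clock: 9.0
tcp_pos: [0.5879, -0.369, 0.0323]
orientation: [3.141, 0.003, 0.004]
contact_force: [-0.1, -0.6, 0.3]
grip_width: 0.0854
gripper_force: 0.0
```

Call:
{"fn": "servo_tool", "kwargs": {"commands": [[[0, 0, 0], [0, 0, 0]], [[0, 0, 0], [0, 0, 0]], [[0, 0, 0], [0, 0, 0]], [[0, 0, 0], [0, 0, 0]], [[0, 0, 0], [0, 0, 0]], [[0, 0, 0], [0, 0, 0]], [[0, 0, 0], [0, 0, 0]]], "claw": 1}}

```text
clock: 9.7
tcp_pos: [0.5874, -0.3702, 0.0332]
orientation: [3.14, 0.001, 0.004]
contact_force: [-1.2, 1.3, 6.4]
grip_width: 0.0587
gripper_force: 42.2
```

```bash
python3 go.py .632 -.2275 .155 0
```

```text
shift [ 0.1801 -0.5702 -0.4875] turn [ 0.0008 -0.0018  0.0002] mm 192.87105218962122
[ 0.5874 -0.3702  0.0332] [ 0.526   0.7454 -0.0781  1.6388  0.0768  0.7573 -1.1576]
```

Call:
{"fn": "servo_tool", "kwargs": {"commands": [[[0, 0, -0.2], [0, 0, 0]], [[0, 0, -0.38], [0, 0, 0]], [[0.03, -0.1, -0.5], [0, 0, 0]], [[0.1, -0.3, -0.5], [0, 0, 0]], [[0.16, -0.5, -0.5], [0, 0, 0]], [[0.18, -0.57, -0.5], [0, 0, 0]], [[0.18, -0.57, -0.5], [0, 0, 0]], [[0.18, -0.57, -0.5], [0, 0, 0]], [[0.18, -0.57, -0.5], [0, 0, 0]]]}}

```text
clock: 10.6
tcp_pos: [0.6304, -0.2292, 0.1561]
orientation: [3.14, -0.003, 0.0]
contact_force: [-0.3, -0.3, -0.7]
grip_width: 0.0588
gripper_force: 44.0
```

```bash
python3 go.py .632 -.2275 .055 0
```

```text
shift [ 0.0062 -0.0074  0.4045] turn [ 0.0009 -0.     -0.0011] mm 101.15998992921311
[ 0.6304 -0.2292  0.1561] [ 0.3265  0.5638 -0.1011  1.6424  0.0685  0.9385 -1.372 ]
```

Call:
{"fn": "servo_tool", "kwargs": {"commands": [[[0.005, -0.005, 0.0], [0, 0, 0]], [[0.005, -0.005, 0.06], [0, 0, 0]], [[0.005, -0.005, 0.11], [0, 0, 0]], [[0.005, -0.005, 0.16], [0, 0, 0]], [[0.005, -0.005, 0.21], [0, 0, 0]], [[0.005, -0.005, 0.26], [0, 0, 0]], [[0.005, -0.005, 0.32], [0, 0, 0]], [[0.005, -0.005, 0.38], [0, 0, 0]], [[0.005, -0.005, 0.4], [0, 0, 0]], [[0.005, -0.005, 0.4], [0, 0, 0]]]}}

```text
clock: 11.6
tcp_pos: [0.6317, -0.226, 0.0546]
orientation: [-3.141, -0.001, 0.003]
contact_force: [-0.6, -0.9, -2.0]
grip_width: 0.0583
gripper_force: 44.0
```

```bash
python3 -c "
from h import *;o=r.get_obs();print(o['tcp_pos'],o['contact_force'],o['moment'],o['grip_width'])"
```

```text
[ 0.6317269  -0.22596821  0.05455594] [-0.62075592 -0.88944452 -1.95584141] [-0.25943485  0.10473581  0.03595865] 0.05830487101760108
```

Call:
{"fn": "servo_tool", "kwargs": {"commands": [[[0, 0, 0], [0, 0, 0]], [[0, 0, 0], [0, 0, 0]], [[0, 0, 0], [0, 0, 0]], [[0, 0, 0], [0, 0, 0]], [[0, 0, -0.15], [0, 0, 0]], [[0, 0, -0.34], [0, 0, 0]], [[0, 0, -0.5], [0, 0, 0]], [[-0.17, 0.1, -0.5], [0, 0, 0]], [[-0.34, 0.2, -0.5], [0, 0, 0]], [[-0.51, 0.3, -0.5], [0, 0, 0]], [[-0.68, 0.4, -0.45], [0, 0, 0]], [[-0.836, 0.504, -0.4], [0, 0, 0]], [[-0.836, 0.504, -0.4], [0, 0, 0]], [[-0.836, 0.504, -0.4], [0, 0, 0]], [[-0.836, 0.504, -0.4], [0, 0, 0]]], "claw": 0}}

```text
clock: 13.1
tcp_pos: [0.4247, -0.3515, 0.1564]
orientation: [3.141, 0.003, 0.002]
contact_force: [0.1, -0.1, 0.9]
grip_width: 0.0853
gripper_force: 0.0
```

```bash
python3 reels.py; python3 go.py .423 -.352 .031 0
```

```text
top reel 0 0
top reel 224 ((0.4245995581150055, -0.3505672812461853), 0.031452227383852005)
top reel 0 0
top post zhist from .04 [  0  10  86 201  27   1   4   1   2   1   2   6   8   3   3   0   0]
top post zhist from .04 [  7   4  94 201  27   6   0   2   3   3   2   9   5   8   1   0   0]
scene reel 0 0
scene reel 367 ((0.4199286103248596, -0.35358425974845886), 0.032954368740320206)
scene reel 0 0
scene post zhist from .04 [  3  13  98 186  31   6   7   6   6   7  10  10   3   7   3   0   0]
scene post zhist from .04 [  4  21 106 218  26   3  10   3  10   7   8   9  11   6   2   0   0]
shift [-0.0091  0.0035  0.5009] turn [ 0.     -0.0009  0.002 ] mm 125.25811403873544
[ 0.4251 -0.3511  0.1562] [ 0.6395  0.3883 -0.0769  1.9376  0.039   0.8159 -1.026 ]
```

Both reels are seated. Third reel.

Call:
{"fn": "servo_tool", "kwargs": {"commands": [[[-0.007, 0.003, 0.17], [0, 0, 0]], [[-0.007, 0.003, 0.34], [0, 0, 0]], [[-0.007, 0.003, 0.45], [0, 0, 0]], [[-0.007, 0.003, 0.5], [0, 0, 0]], [[-0.007, 0.003, 0.5], [0, 0, 0]], [[-0.007, 0.003, 0.5], [0, 0, 0]]]}}

```text
clock: 13.8
tcp_pos: [0.4228, -0.353, 0.0318]
orientation: [3.141, 0.002, 0.002]
contact_force: [0.4, -1.0, -0.3]
grip_width: 0.0852
gripper_force: 0.0
```

Call:
{"fn": "servo_tool", "kwargs": {"commands": [[[0, 0, 0], [0, 0, 0]], [[0, 0, 0], [0, 0, 0]], [[0, 0, 0], [0, 0, 0]], [[0, 0, 0], [0, 0, 0]], [[0, 0, 0], [0, 0, 0]], [[0, 0, 0], [0, 0, 0]], [[0, 0, 0], [0, 0, 0]]], "claw": 1}}

```text
clock: 14.5
tcp_pos: [0.4226, -0.3535, 0.0325]
orientation: [3.14, 0.001, 0.004]
contact_force: [-1.0, 0.9, 5.8]
grip_width: 0.0574
gripper_force: 42.3
```

```bash
python3 go.py .632 -.227 .158 0
```

```text
shift [ 0.8392 -0.5046 -0.5009] turn [ 0.001  -0.0014  0.0004] mm 274.97061815903805
[ 0.4226 -0.3535  0.0325] [ 0.6339  0.5781 -0.0644  2.0011  0.0663  0.5617 -1.0462]
```

Call:
{"fn": "servo_tool", "kwargs": {"commands": [[[0, 0, -0.2], [0, 0, 0]], [[0, 0, -0.38], [0, 0, 0]], [[0.1, -0.06, -0.5], [0, 0, 0]], [[0.27, -0.16, -0.5], [0, 0, 0]], [[0.44, -0.26, -0.5], [0, 0, 0]], [[0.61, -0.37, -0.5], [0, 0, 0]], [[0.78, -0.47, -0.5], [0, 0, 0]], [[0.839, -0.505, -0.5], [0, 0, 0]], [[0.839, -0.505, -0.5], [0, 0, 0]], [[0.839, -0.505, -0.5], [0, 0, 0]], [[0.839, -0.505, -0.5], [0, 0, 0]]]}}

```text
clock: 15.6
tcp_pos: [0.6297, -0.2285, 0.1559]
orientation: [3.14, -0.003, -0.002]
contact_force: [0.0, 0.2, -1.0]
grip_width: 0.0576
gripper_force: 44.4
```

```bash
python3 go.py .632 -.227 .091 0
python3 - <<'E'
from m import *
b,e=shot("scene","s4.png")
o=r.get_obs()["tcp_pos"]; P=cloud("scene",e).reshape(-1,3)
for z in(o[2]-.033,o[2]+.003):
    Q=P[(abs(P[:,0]-o[0])<.05)&(abs(P[:,1]-o[1])<.05)&(abs(P[:,2]-z)<.006)]
    print(z,len(Q),Q.min(0),Q.max(0))
cv2.imwrite("pics/c4.png",cv2.resize(b[200:340,150:330,::-1],None,fx=3,fy=3,interpolation=3))
E
```

```text
shift [ 0.0096 -0.0062  0.2597] turn [ 0.0007  0.0007 -0.0012] mm 64.99160843447682
[ 0.6297 -0.2285  0.1559] [ 0.324   0.563  -0.0986  1.6444  0.0669  0.9383 -1.3719]
0.1229799318338636 34 [ 0.6169 -0.2586  0.1228] [ 0.6583 -0.2115  0.1285]
0.1589799318338636 372 [ 0.5994 -0.2709  0.1531] [ 0.6582 -0.1875  0.1646]
```

View pics/c4.png

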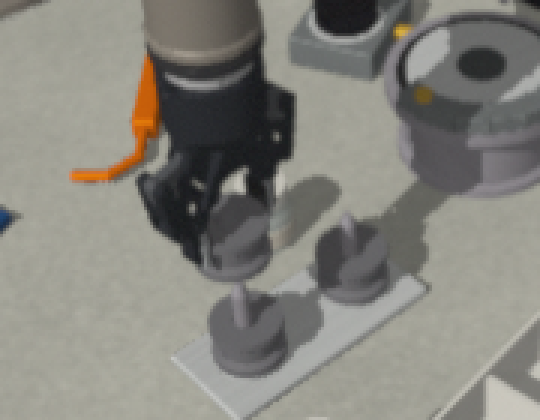

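The third reel is held above post b (crop 238,290), and the first two are seated.

Call:
{"fn": "servo_tool", "kwargs": {"commands": [[[0.005, -0.005, 0.0], [0, 0, 0]], [[0.005, -0.005, 0.06], [0, 0, 0]], [[0.005, -0.005, 0.11], [0, 0, 0]], [[0.005, -0.005, 0.16], [0, 0, 0]], [[0.005, -0.005, 0.21], [0, 0, 0]], [[0.005, -0.005, 0.25], [0, 0, 0]], [[0.005, -0.005, 0.262], [0, 0, 0]], [[0.005, -0.005, 0.262], [0, 0, 0]]]}}

```text
clock: 16.45
tcp_pos: [0.6318, -0.226, 0.0892]
orientation: [3.141, -0.0, -0.003]
contact_force: [0.2, -3.4, -4.1]
grip_width: 0.0577
gripper_force: 44.5
```

Call:
{"fn": "servo_tool", "kwargs": {"commands": [[[0, 0, 0], [0, 0, 0]], [[0, 0, 0], [0, 0, 0]], [[0, 0, 0], [0, 0, 0]], [[0, 0, 0], [0, 0, 0]], [[0, 0, -0.15], [0, 0, 0]], [[0, 0, -0.32], [0, 0, 0]], [[-0.15, -0.15, -0.4], [0, 0, 0]], [[-0.26, -0.32, -0.4], [0, 0, 0]], [[-0.36, -0.5, -0.4], [0, 0, 0]], [[-0.48, -0.68, -0.4], [0, 0, 0]], [[-0.6, -0.86, -0.4], [0, 0, 0]], [[-0.7, -1.0, -0.4], [0, 0, 0]], [[-0.7, -1.0, -0.4], [0, 0, 0]], [[-0.7, -1.0, -0.4], [0, 0, 0]]], "claw": 0}}

```text
clock: 17.85
tcp_pos: [0.4567, 0.0264, 0.1908]
orientation: [-3.141, -0.007, -0.001]
contact_force: [0.6, -0.4, -0.0]
grip_width: 0.0853
gripper_force: 0.0
```

```bash
python3 reels.py
python3 - <<'E'
from m import *
T=cloud("top",shot("top","t5.png")[1]).reshape(-1,3)
P=cloud("scene",shot("scene","s5.png")[1]).reshape(-1,3)
for n,P in(("top",T),("scene",P)):
    Q=P[(abs(P[:,0]-.425)<.05)&(abs(P[:,1]-.129)<.05)&(P[:,2]>.073)&(P[:,2]<.088)]
    if len(Q)>20: print(n,len(Q),cv2.minAreaRect(Q[:,:2].astype(np.float32)))
E
python3 go.py .4253 .129 .15 -31.4
```

```text
top reel 0 0
top reel 0 0
top reel 0 0
top post zhist from .04 [  2   2  68 214  38   2   3   2   0   1   3   4   7  10   0   0   0]
top post zhist from .04 [  0   5  14  11  15  34   6   4   3   2   9 109 238  35   3   0   0]
scene reel 0 0
scene reel 0 0
scene reel 0 0
scene post zhist from .04 [  4  14  80 195  38   8   5   4   8   6   8   8   8   9   1   0   0]
scene post zhist from .04 [  2  15  31  32  41  81  38  17  15   6  19 128 257  23   3   0   0]
top 153 ((0.4249880909919739, 0.12984459102153778), (0.06108647584915161, 0.01763307675719261), 57.85981750488281)
scene 111 ((0.4252035617828369, 0.12725096940994263), (0.06210416555404663, 0.0261433944106102), 52.07265853881836)
shift [-0.1335 -0.4227  0.1615] turn [ 0.     -0.0005  0.3476] mm 117.94296978815991
[0.4584 0.0233 0.1904] [ 0.0117  0.2093 -0.2233  2.1034  0.0626  0.8343 -1.8218]
```

All three reels are fully down (stack top at 0.088 m). Now the knob.

```bash
python3 go.py .4253 .1292 .15 58.3
```

```text
shift [-0.1335 -0.4235  0.1615] turn [ 0.0004 -0.0003 -0.649 ] mm 118.12229104192338
[0.4584 0.0233 0.1904] [ 0.0117  0.2093 -0.2233  2.1034  0.0626  0.8343 -1.8218]
```

Call:
{"fn": "servo_tool", "kwargs": {"commands": [[[-0.06, -0.2, 0.08], [0, 0, -0.09]], [[-0.1335, -0.35, 0.16], [0, 0, -0.18]], [[-0.1335, -0.4235, 0.1615], [0, 0, -0.27]], [[-0.1335, -0.4235, 0.1615], [0, 0, -0.36]], [[-0.1335, -0.4235, 0.1615], [0, 0, -0.45]], [[-0.1335, -0.4235, 0.1615], [0, 0, -0.54]], [[-0.1335, -0.4235, 0.1615], [0, 0, -0.62]], [[-0.1335, -0.4235, 0.1615], [0, 0, -0.649]], [[-0.1335, -0.4235, 0.1615], [0, 0, -0.649]], [[-0.1335, -0.4235, 0.1615], [0, 0, -0.649]]]}}

```text
clock: 19.05
tcp_pos: [0.4246, 0.1298, 0.1498]
orientation: [-2.744, -1.529, 0.0]
contact_force: [-0.0, 0.5, -0.6]
grip_width: 0.0851
gripper_force: 0.0
```

```bash
python3 go.py .4253 .1292 .069 58.3
```

```text
shift [-0.0007  0.0036  0.3231] turn [-0.0001  0.     -0.0006] mm 80.78965880745689
[0.4246 0.1298 0.1498] [-0.026   0.2745 -0.468   2.1573  0.1809  0.7463 -1.1665]
```

Call:
{"fn": "servo_tool", "kwargs": {"commands": [[[0, 0.003, 0.14], [0, 0, 0]], [[0, 0.003, 0.26], [0, 0, 0]], [[0, 0.003, 0.318], [0, 0, 0]], [[0, 0.003, 0.318], [0, 0, 0]], [[0, 0.003, 0.318], [0, 0, 0]]]}}

```text
clock: 19.55
tcp_pos: [0.4249, 0.1301, 0.0706]
orientation: [-2.742, -1.532, 0.0]
contact_force: [-0.2, 0.2, 0.8]
grip_width: 0.0858
gripper_force: 0.0
```

Call:
{"fn": "servo_tool", "kwargs": {"commands": [[[0, 0, 0], [0, 0, 0]], [[0, 0, 0], [0, 0, 0]], [[0, 0, 0], [0, 0, 0]], [[0, 0, 0], [0, 0, 0]], [[0, 0, 0], [0, 0, 0]], [[0, 0, 0], [0, 0, 0]], [[0, 0, 0], [0, 0, 0]], [[0, 0, 0], [0, 0, 0]], [[0, 0, 0], [0, 0, 0]]], "claw": 1, "squeeze": 40}}

```text
clock: 20.45
tcp_pos: [0.4246, 0.1303, 0.0708]
orientation: [2.742, 1.534, 0.0]
contact_force: [-1.1, 0.3, 5.3]
grip_width: 0.0173
gripper_force: 40.7
```

```bash
python3 -c "
from h import *;print(r.get_obs())"
```

```text
{'clock': 20.45, 'joints': array([-0.09210233,  0.41606379, -0.4079238 ,  2.21089873,  0.30389293,
        0.56620972, -1.27791312]), 'qvel': array([-9.31192037e-04,  6.70876733e-04,  3.16076228e-04, -8.58428206e-04,
       -5.17454749e-05,  7.61465518e-05,  7.98247602e-05]), 'tau': array([ 1.46170403e-01, -4.01576257e+01, -2.54229337e+00, -1.59092170e+01,
        1.92262125e-01, -4.61722277e-01,  2.58484378e-02]), 'tcp_pos': array([0.42458862, 0.13030944, 0.0708478 ]), 'orientation': array([2.74153140e+00, 1.53374237e+00, 2.58487048e-04]), 'contact_force': array([-1.11409766,  0.31160689,  5.26785351]), 'moment': array([-0.04225718,  0.36138024, -0.0210482 ]), 'gripper_force': 40.65128982067108, 'grip_width': 0.017258441443252302}
```

Call:
{"fn": "servo_tool", "kwargs": {"commands": [[[0, 0, 0], [0, 0, 0.07]], [[0, 0, 0], [0, 0, 0.14]], [[0, 0, 0], [0, 0, 0.21]], [[0, 0, 0], [0, 0, 0.28]], [[0, 0, 0], [0, 0, 0.35]], [[0, 0, 0], [0, 0, 0.42]], [[0, 0, 0], [0, 0, 0.49]], [[0, 0, 0], [0, 0, 0.56]], [[0, 0, 0], [0, 0, 0.63]], [[0, 0, 0], [0, 0, 0.7]], [[0, 0, 0], [0, 0, 0.77]], [[0, 0, 0], [0, 0, 0.84]], [[0, 0, 0], [0, 0, 0.87]], [[0, 0, 0], [0, 0, 0.87]], [[0, 0, 0], [0, 0, 0.87]]]}}

```text
clock: 21.95
tcp_pos: [0.4248, 0.1297, 0.0709]
orientation: [3.094, -0.543, 0.001]
contact_force: [-0.6, -2.5, 6.0]
grip_width: 0.0175
gripper_force: 40.8
```

```bash
python3 -c "
from m import *;o=r.get_obs();print(o['joints'],o['contact_force'],o['moment'],o['tcp_pos'],o['grip_width'])
print(R.from_rotvec(o['orientation']).as_matrix()[:,0])"
```

```text
[-0.3838  0.3881 -0.0632  2.23    0.0489  0.5248 -2.4026] [-0.6325 -2.4648  5.966 ] [-0.5595  0.1805 -0.087 ] [0.4248 0.1297 0.0709] 0.01751409819314817
[ 0.9403 -0.3403  0.0004]
```

Call:
{"fn": "servo_tool", "kwargs": {"commands": [[[0, 0, 0], [0, 0, 0]], [[0, 0, 0], [0, 0, 0]], [[0, 0, 0], [0, 0, 0]], [[0, 0, 0], [0, 0, 0]], [[0, 0, -0.15], [0, 0, 0]], [[0, 0, -0.32], [0, 0, 0]], [[0, 0, -0.5], [0, 0, 0]], [[0, 0, -0.6], [0, 0, 0]], [[0, 0, -0.6], [0, 0, 0]], [[0, 0, -0.6], [0, 0, 0]]], "claw": 0}}

```text
clock: 22.95
tcp_pos: [0.4246, 0.1302, 0.2205]
orientation: [-3.094, 0.541, -0.001]
contact_force: [-0.6, -0.3, -0.2]
grip_width: 0.0856
gripper_force: 0.0
```

Run:
```python
from m import *
C={n:cloud(n,np.load(n+"0.npy")) for n in("top","scene")}
I={n:cv2.imread(f"pics/{n}0.png") for n in C}
for n in C:
    P=C[n].reshape(-1,3)
    Q=P[(abs(P[:,0]-.53)<.04)&(P[:,1]>.22)&(P[:,1]<.47)&(P[:,2]>.096)&(P[:,2]<.112)]
    print(n,len(Q),Q.min(0),Q.max(0),np.median(Q[:,2]))
    for y in np.arange(.24,.45,.015):
        S=Q[abs(Q[:,1]-y)<.0075]
        if len(S)>2: print("  y%.3f n%d xmin%.4f xmax%.4f mid%.4f z%.4f"%(y,len(S),S[:,0].min(),S[:,0].max(),(S[:,0].min()+S[:,0].max())/2,np.median(S[:,2])))
    g=cv2.cvtColor(I[n],cv2.COLOR_BGR2GRAY)
    # vessel outer circle (z .085) and lid circle
    V=P[(abs(P[:,0]-.615)<.11)&(abs(P[:,1]-.1)<.11)]
    L=V[(V[:,2]>.0868)&(V[:,2]<.093)]
    # dark band: for each azimuth find darkest radius
    for c in[(.616,.099)]:
        for az in range(60,270,15):
            rr=np.arange(.06,.086,.001); val=[]
            for q in rr:
                u=px(n,[c[0]+q*np.cos(np.radians(az)),c[1]+q*np.sin(np.radians(az)),.086])
                val.append(cv2.getRectSubPix(g,(1,1),tuple(map(float,u)))[0,0])
            val=np.array(val,float); w=np.clip(np.percentile(val,50)-val,0,None)
            print("  az",az,"min",val.min(),"r",rr[val.argmin()],"cent",round((w*rr).sum()/w.sum(),4))
    for t in("seam0","lid_centre"):
        pass
```

```text
top 497 [0.5092 0.2699 0.0962] [0.5529 0.4414 0.1115] 0.10459507657408462
  y0.270 n5 xmin0.5302 xmax0.5330 mid0.5316 z0.0979
  y0.285 n13 xmin0.5277 xmax0.5333 mid0.5305 z0.0988
  y0.300 n14 xmin0.5280 xmax0.5336 mid0.5308 z0.0987
  y0.315 n55 xmin0.5125 xmax0.5500 mid0.5313 z0.1040
  y0.330 n52 xmin0.5100 xmax0.5529 mid0.5314 z0.1050
  y0.345 n51 xmin0.5206 xmax0.5424 mid0.5315 z0.1046
  y0.360 n54 xmin0.5187 xmax0.5427 mid0.5307 z0.1051
  y0.375 n49 xmin0.5188 xmax0.5426 mid0.5307 z0.1043
  y0.390 n54 xmin0.5191 xmax0.5405 mid0.5298 z0.1053
  y0.405 n48 xmin0.5194 xmax0.5408 mid0.5301 z0.1059
  y0.420 n60 xmin0.5092 xmax0.5523 mid0.5307 z0.1041
  y0.435 n42 xmin0.5200 xmax0.5413 mid0.5307 z0.1044
  az 60 min 91.0 r 0.07700000000000001 cent 0.0792
  az 75 min 34.0 r 0.07400000000000001 cent 0.0755
  az 90 min 33.0 r 0.07400000000000001 cent 0.0745
  az 105 min 32.0 r 0.07400000000000001 cent 0.0742
  az 120 min 37.0 r 0.07400000000000001 cent 0.0739
  az 135 min 38.0 r 0.07300000000000001 cent 0.0736
  az 150 min 35.0 r 0.07300000000000001 cent 0.0732
  az 165 min 27.0 r 0.07200000
[... 1038 characters left out ...]
n 94.0 r 0.069 cent 0.0707
  az 75 min 97.0 r 0.08300000000000002 cent 0.0796
  az 90 min 91.0 r 0.07500000000000001 cent 0.0762
  az 105 min 92.0 r 0.07700000000000001 cent 0.0773
  az 120 min 90.0 r 0.07700000000000001 cent 0.0782
  az 135 min 93.0 r 0.07700000000000001 cent 0.0789
  az 150 min 92.0 r 0.07800000000000001 cent 0.0792
  az 165 min 90.0 r 0.07800000000000001 cent 0.0793
  az 180 min 79.0 r 0.07700000000000001 cent 0.0783
  az 195 min 58.0 r 0.07600000000000001 cent 0.0768
  az 210 min 42.0 r 0.07600000000000001 cent 0.0756
  az 225 min 39.0 r 0.07500000000000001 cent 0.0749
  az 240 min 94.0 r 0.07500000000000001 cent 0.0748
  az 255 min 99.0 r 0.08100000000000002 cent 0.0779
```

```bash
python3 go.py .531 .374 .2 40
python3 - <<'E'
from m import *
g=cv2.cvtColor(cv2.imread("pics/top0.png"),cv2.COLOR_BGR2GRAY)
c=(.617,.1005)
f=lambda az:min(int(cv2.getRectSubPix(g,(1,1),tuple(map(float,px("top",[c[0]+q*np.cos(np.radians(az)),c[1]+q*np.sin(np.radians(az)),.086]))))[0,0]) for q in(.072,.073,.074))
print([(a,f(a)) for a in list(range(58,84,2))+list(range(236,262,2))])
a,d=shot("top","t6.png")
P=cloud("top",d).reshape(-1,3)
Q=P[(abs(P[:,0]-.425)<.05)&(abs(P[:,1]-.129)<.05)&(P[:,2]>.073)&(P[:,2]<.088)]
if len(Q)>20: print(len(Q),cv2.minAreaRect(Q[:,:2].astype(np.float32)))
E
```

```text
shift [ 0.0691 -1.0619  0.0828] turn [-0.0001 -0.0006 -0.665 ] mm 266.83397361302514
[0.4246 0.1302 0.2205] [-0.3708  0.1342 -0.0733  2.1117  0.0126  0.8952 -2.3686]
[(58, 93), (60, 92), (62, 92), (64, 91), (66, 92), (68, 91), (70, 87), (72, 69), (74, 42), (76, 31), (78, 37), (80, 38), (82, 35), (236, 36), (238, 38), (240, 32), (242, 32), (244, 34), (246, 26), (248, 34), (250, 58), (252, 81), (254, 89), (256, 89), (258, 90), (260, 88)]
```

Call:
{"fn": "servo_tool", "kwargs": {"commands": [[[0.01, -0.14, 0], [0, 0, -0.09]], [[0.02, -0.3, 0], [0, 0, -0.18]], [[0.03, -0.45, 0], [0, 0, -0.27]], [[0.04, -0.6, 0], [0, 0, -0.36]], [[0.05, -0.75, 0], [0, 0, -0.45]], [[0.06, -0.9, 0.04], [0, 0, -0.54]], [[0.069, -0.98, 0.08], [0, 0, -0.62]], [[0.069, -0.98, 0.08], [0, 0, -0.665]], [[0.069, -0.98, 0.08], [0, 0, -0.665]], [[0.069, -0.98, 0.08], [0, 0, -0.665]]]}}

```text
clock: 24.0
tcp_pos: [0.5235, 0.3539, 0.1988]
orientation: [2.953, 1.071, -0.004]
contact_force: [-0.1, 0.1, 0.4]
grip_width: 0.0853
gripper_force: 0.0
```

```bash
python3 go.py .531 .374 .16 90
```

```text
shift [ 0.075  -0.0424  0.155 ] turn [-0.0009  0.0016 -0.5571] mm 44.34159457102694
[0.5235 0.3539 0.1988] [-0.4813  0.4748 -0.2865  1.696   0.1542  0.9958 -1.6972]
```

Call:
{"fn": "servo_tool", "kwargs": {"commands": [[[0.03, -0.02, 0.05], [0, 0, -0.09]], [[0.06, -0.04, 0.1], [0, 0, -0.18]], [[0.075, -0.042, 0.155], [0, 0, -0.27]], [[0.075, -0.042, 0.155], [0, 0, -0.36]], [[0.075, -0.042, 0.155], [0, 0, -0.45]], [[0.075, -0.042, 0.155], [0, 0, -0.53]], [[0.075, -0.042, 0.155], [0, 0, -0.557]], [[0.075, -0.042, 0.155], [0, 0, -0.557]], [[0.075, -0.042, 0.155], [0, 0, -0.557]], [[0.075, -0.042, 0.155], [0, 0, -0.557]]]}}

```text
clock: 25.0
tcp_pos: [0.5316, 0.3746, 0.1617]
orientation: [2.221, 2.222, -0.0]
contact_force: [-0.3, -0.7, 0.3]
grip_width: 0.0857
gripper_force: 0.0
```

```bash
python3 go.py .531 .374 .094 90
python3 - <<'E'
from m import *
a,d=shot("top","t7.png");b,e=shot("scene","s7.png")
P=cloud("top",d).reshape(-1,3)
Q=P[(abs(P[:,0]-.425)<.05)&(abs(P[:,1]-.129)<.05)&(P[:,2]>.073)&(P[:,2]<.088)]
if len(Q)>20: print(len(Q),cv2.minAreaRect(Q[:,:2].astype(np.float32)))
Q=P[(abs(P[:,0]-.53)<.04)&(P[:,1]>.22)&(P[:,1]<.47)&(P[:,2]>.096)&(P[:,2]<.112)]
print(len(Q),Q.min(0),Q.max(0))
i=np.hstack([b[120:260,230:400],a[160:300,120:300]])[:,:,::-1]
cv2.imwrite("pics/c7.png",cv2.resize(i,None,fx=2.2,fy=2.2,interpolation=3))
E
```

```text
shift [-0.0025 -0.0026  0.2709] turn [0.0001 0.0001 0.0003] mm 67.72420295733266
[0.5316 0.3746 0.1617] [-0.3726  0.5703 -0.4731  1.6709  0.3024  0.9737 -0.9525]
157 ((0.42504221200942993, 0.12989814579486847), (0.017891300842165947, 0.06088043376803398), 68.29059600830078)
325 [0.5099 0.2647 0.096 ] [0.5529 0.392  0.1112]
```

View pics/c7.png

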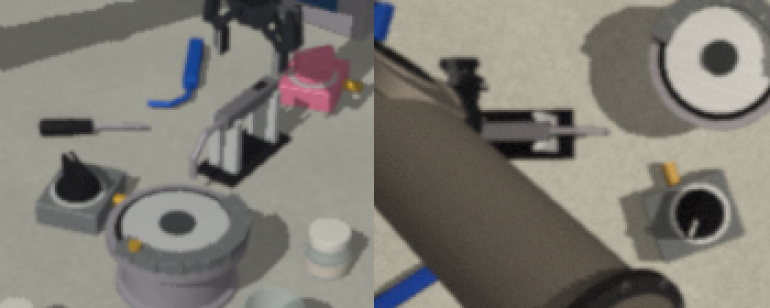

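The knob bar has moved to about -22° (1.4 rad, gas on), and the gripper hovers over the handle of the grey probe. Gripping it.

Call:
{"fn": "servo_tool", "kwargs": {"commands": [[[-0.0025, -0.0026, 0.12], [0, 0, 0]], [[-0.0025, -0.0026, 0.22], [0, 0, 0]], [[-0.0025, -0.0026, 0.268], [0, 0, 0]], [[-0.0025, -0.0026, 0.268], [0, 0, 0]], [[-0.0025, -0.0026, 0.268], [0, 0, 0]]]}}

```text
clock: 25.6
tcp_pos: [0.5313, 0.3747, 0.0954]
orientation: [-2.219, -2.224, -0.001]
contact_force: [-0.5, -0.4, 0.0]
grip_width: 0.0855
gripper_force: 0.0
```

Call:
{"fn": "servo_tool", "kwargs": {"commands": [[[0, 0, 0], [0, 0, 0]], [[0, 0, 0], [0, 0, 0]], [[0, 0, 0], [0, 0, 0]], [[0, 0, 0], [0, 0, 0]], [[0, 0, 0], [0, 0, 0]], [[0, 0, 0], [0, 0, 0]], [[0, 0, 0], [0, 0, 0]], [[0, 0, 0], [0, 0, 0]], [[0, 0, 0], [0, 0, 0]]], "claw": 1, "squeeze": 60}}

```text
clock: 26.5
tcp_pos: [0.5313, 0.3745, 0.0953]
orientation: [2.219, 2.224, 0.001]
contact_force: [-0.8, -0.9, 5.2]
grip_width: 0.0231
gripper_force: 59.8
```

```bash
python3 -c "
from m import *;o=r.get_obs();print(o['joints'],o['contact_force'],o['moment'],o['tcp_pos'],o['orientation'],o['grip_width'])"
```

```text
[-0.3931  0.647  -0.4453  1.7132  0.3499  0.8601 -0.9883] [-0.7786 -0.9057  5.2037] [-0.1283  0.0967 -0.0659] [0.5313 0.3745 0.0953] [2.2189 2.2237 0.0015] 0.023081839390079746
```

Call:
{"fn": "servo_tool", "kwargs": {"commands": [[[0, 0, -0.06], [0, 0, 0]], [[0, 0, -0.16], [0, 0, 0]], [[0, 0, -0.3], [0, 0, 0]], [[0, 0, -0.42], [0, 0, 0]], [[-0.15, 0, -0.42], [0, 0, 0]], [[-0.3, -0.03, -0.42], [0, 0, 0]], [[-0.45, -0.07, -0.42], [0, 0, 0]], [[-0.6, -0.12, -0.42], [0, 0, 0]], [[-0.75, -0.16, -0.42], [0, 0, 0]], [[-0.84, -0.18, -0.36], [0, 0, 0]], [[-0.84, -0.18, -0.34], [0, 0, 0]], [[-0.84, -0.18, -0.34], [0, 0, 0]], [[-0.84, -0.18, -0.34], [0, 0, 0]]]}}

```text
clock: 27.8
tcp_pos: [0.4866, 0.1655, 0.1802]
orientation: [-2.217, -2.225, -0.002]
contact_force: [0.9, -0.8, -1.7]
grip_width: 0.0229
gripper_force: 59.0
```

Run:
```python
from m import *
o=r.get_obs(); print(o["tcp_pos"],o["orientation"],o["contact_force"],o["moment"])
a,d=shot("top","t8.png");b,e=shot("scene","s8.png")
t=o["tcp_pos"]; est=t+[0,-.125,-.0633]
for n,dd in(("top",d),("scene",e)):
    P=cloud(n,dd).reshape(-1,3)
    Q=P[(abs(P[:,0]-est[0])<.03)&(P[:,1]<t[1]-.05)&(P[:,1]>est[1]-.04)&(P[:,2]>.114)&(P[:,2]<.22)]
    print(n,len(Q))
    for z in np.arange(.115,.2,.01):
        S=Q[abs(Q[:,2]-z)<.005]
        if len(S): print("  z%.3f"%z,len(S),S.min(0),S.max(0),S.mean(0))
    for k in r.mark_of(n,"probe_tip")[:3]: print(n,k,px(n,est))
i=np.hstack([b[150:290,220:400],a[130:270,200:380]])[:,:,::-1]
cv2.imwrite("pics/c8.png",cv2.resize(i,None,fx=2.2,fy=2.2,interpolation=3))
```

```text
[0.4866 0.1655 0.1802] [-2.2172 -2.2252 -0.0016] [ 0.9092 -0.7802 -1.7479] [ 0.0278 -0.0347 -0.0251]
top 168
  z0.155 9 [0.4826 0.036  0.1509] [0.4901 0.0412 0.1585] [0.4867 0.0384 0.1555]
  z0.165 15 [0.4826 0.0414 0.1604] [0.49   0.0515 0.1695] [0.4864 0.0468 0.1653]
  z0.175 24 [0.4827 0.0516 0.1702] [0.4907 0.0956 0.1799] [0.4862 0.0659 0.1764]
  z0.185 91 [0.4762 0.0615 0.1801] [0.4982 0.1147 0.1899] [0.4867 0.0903 0.1849]
  z0.195 29 [0.4787 0.1026 0.1901] [0.4982 0.1148 0.1936] [0.4888 0.1098 0.1913]
top {'uv': [180.6, 283.2], 'confidence': 0.75} [300.7214 233.584 ]
top {'uv': [376.2, 278.0], 'confidence': 0.75} [300.7214 233.584 ]
scene 207
  z0.115 2 [0.4831 0.0357 0.1195] [0.4881 0.0373 0.1196] [0.4856 0.0365 0.1195]
  z0.125 11 [0.4861 0.0337 0.1202] [0.4924 0.0443 0.1296] [0.4896 0.0372 0.1257]
  z0.135 10 [0.4842 0.0325 0.1304] [0.4943 0.038  0.1389] [0.4902 0.0356 0.1356]
  z0.145 11 [0.4825 0.0355 0.1411] [0.4929 0.0395 0.1497] [0.4882 0.037  0.145 ]
  z0.155 14 [0.4832 0.0332 0.1515] [0.4916 0.0435 0.1586] [0.4879 0.0381 0.155 ]
  z0.165 25 [0.4829 0.0342 0.1607] [0.4984 0.1104 0.1693] [0.4905 0.058  0.1652]
  z0.175 58 [0.4797 0.0483 0.1701] [0.501  0.1139 0.18  ] [0.4909 0.0815 0.1758]
  z0.185 64 [0.474  0.0602 0.1802] [0.5018 0.1154 0.1899] [0.4895 0.0972 0.1845]
  z0.195 12 [0.4812 0.0976 0.19  ] [0.4984 0.1151 0.193 ] [0.4899 0.1068 0.1909]
scene {'uv': [171.6, 256.7], 'confidence': 0.92} [259.8143 206.7112]
scene {'uv': [309.0, 224.5], 'confidence': 0.65} [259.8143 206.7112]
scene {'uv': [297.8, 168.0], 'confidence': 0.63} [259.8143 206.7112]
```

View pics/c8.png

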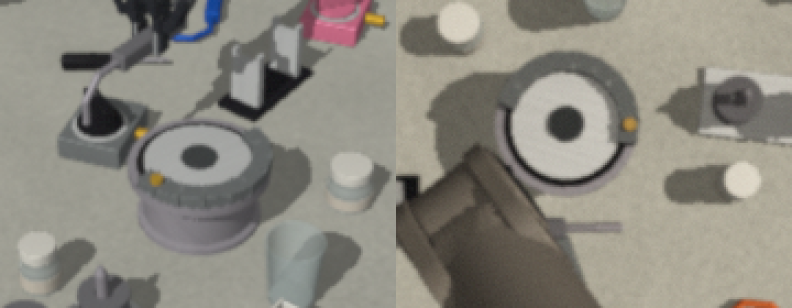

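Probe held straight, tip where predicted (tool offset 0, -125, -63 mm). I moved x the wrong way (harmless); going above seam0 now.

Call:
{"fn": "servo_tool", "kwargs": {"commands": [[[-0.014, 0.14, 0], [0, 0, 0]], [[-0.014, 0.28, 0], [0, 0, 0]], [[-0.014, 0.369, 0], [0, 0, 0]], [[-0.014, 0.369, 0.03], [0, 0, 0]], [[-0.014, 0.369, 0.06], [0, 0, 0]], [[-0.014, 0.369, 0.085], [0, 0, 0]], [[-0.014, 0.369, 0.085], [0, 0, 0]], [[-0.014, 0.369, 0.085], [0, 0, 0]]]}}

```text
clock: 28.8
tcp_pos: [0.578, 0.161, 0.1583]
orientation: [-2.218, -2.224, 0.001]
contact_force: [0.1, 0.3, -1.1]
grip_width: 0.0231
gripper_force: 59.3
```

Run:
```python
from m import *
o=r.get_obs(); t=o["tcp_pos"]; print(t,o["contact_force"])
est=t+[0,-.125,-.0633]; print("tip",est, "r",np.hypot(*(est[:2]-[.617,.1005])),np.degrees(np.arctan2(*(est[:2]-[.617,.1005])[::-1])))
b,e=shot("scene","s9.png");a,d=shot("top","t9.png")
i=np.hstack([cv2.resize(b[190:260,260:360],None,fx=4,fy=4,interpolation=3),cv2.resize(a[150:220,240:340],None,fx=4,fy=4,interpolation=3)])[:,:,::-1]
cv2.imwrite("pics/c9.png",i)
```

```text
[0.578  0.161  0.1583] [ 0.1404  0.287  -1.1481]
tip [0.578 0.036 0.095] r 0.07538792173933012 -121.14387188119228
```

View pics/c9.png

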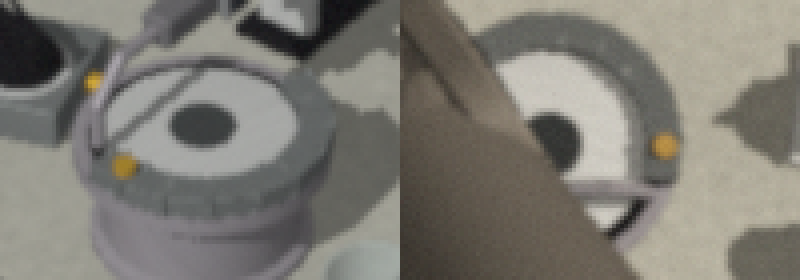

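The tip sits over the band just inside the hood's bolt end (scene crop 98,153; bolt 125,166). Computing the sweep rows.

```bash
cat > sweep.py <<'E'
from m import *
import sys
th=float(sys.argv[1]); n=20; step=1.55
b=np.array(eval(sys.argv[2])) if len(sys.argv)>2 else r.get_obs()["tcp_pos"]
rows=[]
for k in range(1,n+1):
    a=np.radians(th-step*k)
    p=np.array([.617+.074*np.cos(a),.2255+.074*np.sin(a)])
    rows.append([[round((p[1]-b[1])/.25,3),round((p[0]-b[0])/.25,3),0],[0,0,0]])
print(rows, p)
E
for t in 239 208 177 146 115; do python3 - $t <<'E'
import sys
from math import *
t=float(sys.argv[1]); f=lambda t:(.617+.074*cos(radians(t)),.2255+.074*sin(radians(t)))
b=f(t)
L=[]
for k in range(1,21):
    p=f(t-1.55*k); L.append("[[%.3f, %.3f, 0], [0,0,0]]"%((p[1]-b[1])/.25,(p[0]-b[0])/.25))
print(t,b,", ".join(L))
E
done
```

```text
239.0 (0.5788871824566559, 0.1620696197480437) [[0.004, -0.007, 0], [0,0,0]], [[0.009, -0.013, 0], [0,0,0]], [[0.013, -0.020, 0], [0,0,0]], [[0.018, -0.027, 0], [0,0,0]], [[0.023, -0.033, 0], [0,0,0]], [[0.028, -0.039, 0], [0,0,0]], [[0.033, -0.045, 0], [0,0,0]], [[0.039, -0.051, 0], [0,0,0]], [[0.044, -0.057, 0], [0,0,0]], [[0.050, -0.062, 0], [0,0,0]], [[0.056, -0.068, 0], [0,0,0]], [[0.062, -0.073, 0], [0,0,0]], [[0.068, -0.078, 0], [0,0,0]], [[0.074, -0.083, 0], [0,0,0]], [[0.081, -0.088, 0], [0,0,0]], [[0.087, -0.092, 0], [0,0,0]], [[0.094, -0.097, 0], [0,0,0]], [[0.101, -0.101, 0], [0,0,0]], [[0.108, -0.105, 0], [0,0,0]], [[0.115, -0.109, 0], [0,0,0]]
208.0 (0.5516618781284394, 0.19075910435384408) [[0.007, -0.004, 0], [0,0,0]], [[0.014, -0.007, 0], [0,0,0]], [[0.022, -0.010, 0], [0,0,0]], [[0.029, -0.013, 0], [0,0,0]], [[0.037, -0.016, 0], [0,0,0]], [[0.044, -0.019, 0], [0,0,0]], [[0.052, -0.021, 0], [0,0,0]], [[0.059, -0.024, 0], [0,0,0]], [[0.067, -0.026, 0], [0,0,0]], [[0.075, -0.028, 0], [0,0,0]], [[0.083, -0.029, 0], [0,0,0]], [[0.091, -0.031, 0], [0,0,0]], [[0.099, -0.03
[... 1471 characters left out ...]
099, 0.113, 0], [0,0,0]], [[0.103, 0.120, 0], [0,0,0]]
115.0 (0.5857262486311883, 0.2925667762407121) [[0.003, 0.007, 0], [0,0,0]], [[0.006, 0.015, 0], [0,0,0]], [[0.009, 0.022, 0], [0,0,0]], [[0.012, 0.030, 0], [0,0,0]], [[0.014, 0.037, 0], [0,0,0]], [[0.017, 0.045, 0], [0,0,0]], [[0.019, 0.053, 0], [0,0,0]], [[0.021, 0.061, 0], [0,0,0]], [[0.022, 0.068, 0], [0,0,0]], [[0.024, 0.076, 0], [0,0,0]], [[0.025, 0.084, 0], [0,0,0]], [[0.026, 0.092, 0], [0,0,0]], [[0.027, 0.100, 0], [0,0,0]], [[0.027, 0.108, 0], [0,0,0]], [[0.028, 0.116, 0], [0,0,0]], [[0.028, 0.124, 0], [0,0,0]], [[0.028, 0.132, 0], [0,0,0]], [[0.027, 0.140, 0], [0,0,0]], [[0.027, 0.148, 0], [0,0,0]], [[0.026, 0.156, 0], [0,0,0]]
```

Call:
{"fn": "servo_tool", "kwargs": {"commands": [[[0.004, 0.004, 0.012], [0, 0, 0]], [[0.004, 0.004, 0.025], [0, 0, 0]], [[0.004, 0.004, 0.025], [0, 0, 0]], [[0.004, 0.004, 0.025], [0, 0, 0]]]}}

```text
clock: 29.3
tcp_pos: [0.5796, 0.1618, 0.152]
orientation: [-2.219, -2.224, 0.0]
contact_force: [-0.0, 0.3, -1.4]
grip_width: 0.0228
gripper_force: 59.3
```

```bash
python3 -c "
from h import *;o=r.get_obs();print(o['tcp_pos'],o['contact_force'])"
```

```text
[0.57960773 0.16176103 0.15199844] [-0.02009778  0.30237609 -1.35990327]
```

Call:
{"fn": "servo_tool", "kwargs": {"commands": [[[0.004, -0.007, 0], [0, 0, 0]], [[0.009, -0.013, 0], [0, 0, 0]], [[0.013, -0.02, 0], [0, 0, 0]], [[0.018, -0.027, 0], [0, 0, 0]], [[0.023, -0.033, 0], [0, 0, 0]], [[0.028, -0.039, 0], [0, 0, 0]], [[0.033, -0.045, 0], [0, 0, 0]], [[0.039, -0.051, 0], [0, 0, 0]], [[0.044, -0.057, 0], [0, 0, 0]], [[0.05, -0.062, 0], [0, 0, 0]], [[0.056, -0.068, 0], [0, 0, 0]], [[0.062, -0.073, 0], [0, 0, 0]], [[0.068, -0.078, 0], [0, 0, 0]], [[0.074, -0.083, 0], [0, 0, 0]], [[0.081, -0.088, 0], [0, 0, 0]], [[0.087, -0.092, 0], [0, 0, 0]], [[0.094, -0.097, 0], [0, 0, 0]], [[0.101, -0.101, 0], [0, 0, 0]], [[0.108, -0.105, 0], [0, 0, 0]], [[0.115, -0.109, 0], [0, 0, 0]]]}}

```text
clock: 31.3
tcp_pos: [0.5524, 0.1907, 0.1522]
orientation: [2.219, 2.224, 0.0]
contact_force: [-0.2, 0.2, -1.4]
grip_width: 0.0234
gripper_force: 59.3
```

Call:
{"fn": "servo_tool", "kwargs": {"commands": [[[0.007, -0.004, 0], [0, 0, 0]], [[0.014, -0.007, 0], [0, 0, 0]], [[0.022, -0.01, 0], [0, 0, 0]], [[0.029, -0.013, 0], [0, 0, 0]], [[0.037, -0.016, 0], [0, 0, 0]], [[0.044, -0.019, 0], [0, 0, 0]], [[0.052, -0.021, 0], [0, 0, 0]], [[0.059, -0.024, 0], [0, 0, 0]], [[0.067, -0.026, 0], [0, 0, 0]], [[0.075, -0.028, 0], [0, 0, 0]], [[0.083, -0.029, 0], [0, 0, 0]], [[0.091, -0.031, 0], [0, 0, 0]], [[0.099, -0.032, 0], [0, 0, 0]], [[0.106, -0.033, 0], [0, 0, 0]], [[0.114, -0.034, 0], [0, 0, 0]], [[0.122, -0.034, 0], [0, 0, 0]], [[0.13, -0.035, 0], [0, 0, 0]], [[0.138, -0.035, 0], [0, 0, 0]], [[0.146, -0.035, 0], [0, 0, 0]], [[0.154, -0.034, 0], [0, 0, 0]]]}}

```text
clock: 33.3
tcp_pos: [0.5438, 0.2292, 0.1522]
orientation: [-2.219, -2.224, 0.0]
contact_force: [0.1, -0.6, -0.9]
grip_width: 0.0229
gripper_force: 59.3
```

Run:
```python
from m import *
o=r.get_obs(); t=o["tcp_pos"]; print(t,o["contact_force"])
est=t+[0,-.125,-.0633]; v=est[:2]-[.617,.1005]; print("tip",est,"r",np.hypot(*v),np.degrees(np.arctan2(v[1],v[0]))%360)
b,e=shot("scene","s10.png");a,d=shot("top","t10.png")
i=np.hstack([cv2.resize(b[180:250,260:360],None,fx=4,fy=4,interpolation=3),cv2.resize(a[160:230,220:320],None,fx=4,fy=4,interpolation=3)])[:,:,::-1]
cv2.imwrite("pics/c10.png",i)
```

```text
[0.5438 0.2292 0.1522] [ 0.1374 -0.5875 -0.9007]
tip [0.5438 0.1042 0.0889] r 0.07330723848441652 177.13399843220142
```

View pics/c10.png

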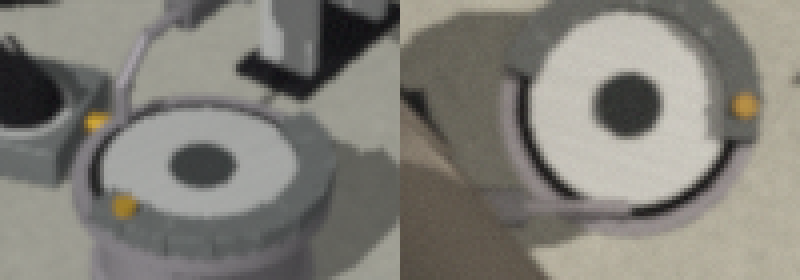

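The tip is on the band at the bottom of the arc (top crop 632,208) and touching nothing. Continuing.

Call:
{"fn": "servo_tool", "kwargs": {"commands": [[[0.008, 0.001, 0], [0, 0, 0]], [[0.016, 0.001, 0], [0, 0, 0]], [[0.024, 0.002, 0], [0, 0, 0]], [[0.032, 0.003, 0], [0, 0, 0]], [[0.04, 0.005, 0], [0, 0, 0]], [[0.048, 0.006, 0], [0, 0, 0]], [[0.055, 0.008, 0], [0, 0, 0]], [[0.063, 0.01, 0], [0, 0, 0]], [[0.071, 0.012, 0], [0, 0, 0]], [[0.078, 0.015, 0], [0, 0, 0]], [[0.086, 0.018, 0], [0, 0, 0]], [[0.093, 0.02, 0], [0, 0, 0]], [[0.101, 0.023, 0], [0, 0, 0]], [[0.108, 0.027, 0], [0, 0, 0]], [[0.115, 0.03, 0], [0, 0, 0]], [[0.123, 0.034, 0], [0, 0, 0]], [[0.13, 0.038, 0], [0, 0, 0]], [[0.137, 0.042, 0], [0, 0, 0]], [[0.143, 0.046, 0], [0, 0, 0]], [[0.15, 0.05, 0], [0, 0, 0]]]}}

```text
clock: 35.4
tcp_pos: [0.5564, 0.2666, 0.1522]
orientation: [2.219, 2.224, 0.0]
contact_force: [-0.3, -0.1, -2.2]
grip_width: 0.0232
gripper_force: 59.3
```

Call:
{"fn": "servo_tool", "kwargs": {"commands": [[[0.007, 0.005, 0], [0, 0, 0]], [[0.013, 0.009, 0], [0, 0, 0]], [[0.019, 0.014, 0], [0, 0, 0]], [[0.026, 0.019, 0], [0, 0, 0]], [[0.032, 0.025, 0], [0, 0, 0]], [[0.037, 0.03, 0], [0, 0, 0]], [[0.043, 0.036, 0], [0, 0, 0]], [[0.049, 0.041, 0], [0, 0, 0]], [[0.054, 0.047, 0], [0, 0, 0]], [[0.06, 0.053, 0], [0, 0, 0]], [[0.065, 0.059, 0], [0, 0, 0]], [[0.07, 0.066, 0], [0, 0, 0]], [[0.074, 0.072, 0], [0, 0, 0]], [[0.079, 0.079, 0], [0, 0, 0]], [[0.083, 0.085, 0], [0, 0, 0]], [[0.088, 0.092, 0], [0, 0, 0]], [[0.092, 0.099, 0], [0, 0, 0]], [[0.096, 0.106, 0], [0, 0, 0]], [[0.099, 0.113, 0], [0, 0, 0]], [[0.103, 0.12, 0], [0, 0, 0]]]}}

```text
clock: 37.4
tcp_pos: [0.5864, 0.2923, 0.1522]
orientation: [2.219, 2.224, -0.0]
contact_force: [0.3, -0.2, -1.9]
grip_width: 0.0229
gripper_force: 59.3
```

Call:
{"fn": "servo_tool", "kwargs": {"commands": [[[0.003, 0.007, 0], [0, 0, 0]], [[0.006, 0.015, 0], [0, 0, 0]], [[0.009, 0.022, 0], [0, 0, 0]], [[0.012, 0.03, 0], [0, 0, 0]], [[0.014, 0.037, 0], [0, 0, 0]], [[0.017, 0.045, 0], [0, 0, 0]], [[0.019, 0.053, 0], [0, 0, 0]], [[0.021, 0.061, 0], [0, 0, 0]], [[0.022, 0.068, 0], [0, 0, 0]], [[0.024, 0.076, 0], [0, 0, 0]], [[0.025, 0.084, 0], [0, 0, 0]], [[0.026, 0.092, 0], [0, 0, 0]], [[0.027, 0.1, 0], [0, 0, 0]], [[0.027, 0.108, 0], [0, 0, 0]], [[0.028, 0.116, 0], [0, 0, 0]], [[0.028, 0.124, 0], [0, 0, 0]], [[0.028, 0.132, 0], [0, 0, 0]], [[0.027, 0.14, 0], [0, 0, 0]], [[0.027, 0.148, 0], [0, 0, 0]], [[0.026, 0.156, 0], [0, 0, 0]]]}}

```text
clock: 39.4
tcp_pos: [0.6253, 0.2989, 0.1522]
orientation: [2.219, 2.224, -0.0]
contact_force: [1.0, -0.6, -1.2]
grip_width: 0.0233
gripper_force: 59.3
```

```bash
python3 - <<'E'
from m import *
o=r.get_obs(); t=o["tcp_pos"]; print(t,o["contact_force"])
est=t+[0,-.125,-.0633]; v=est[:2]-[.617,.1005]; print("tip",est,"r",np.hypot(*v),np.degrees(np.arctan2(v[1],v[0]))%360)
b,e=shot("scene","s11.png");a,d=shot("top","t11.png")
i=np.hstack([cv2.resize(b[180:250,260:360],None,fx=4,fy=4,interpolation=3),cv2.resize(a[150:220,220:320],None,fx=4,fy=4,interpolation=3)])[:,:,::-1]
cv2.imwrite("pics/c11.png",i)
E
python3 go.py .5313 .3745 .152 90
```

```text
[0.6253 0.2989 0.1522] [ 0.9613 -0.6454 -1.2306]
tip [0.6253 0.1739 0.0889] r 0.07389113306685538 83.53205100902383
shift [ 0.3036 -0.3762  0.0004] turn [0.0001 0.     0.0012] mm 120.86783147979776
[0.6255 0.2988 0.1521] [-0.2458  0.6378 -0.43    1.5673  0.2992  1.0021 -0.7615]
```

View pics/c11.png

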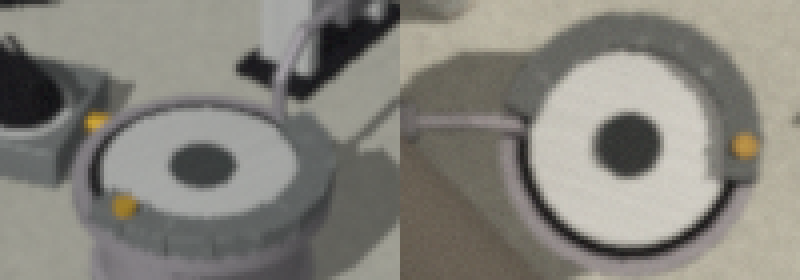

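The tip has reached the other end at the hood edge (top crop 523,125). Lifting and returning to the cradle.

Call:
{"fn": "servo_tool", "kwargs": {"commands": [[[0, 0, -0.1], [0, 0, 0]], [[0, 0, -0.24], [0, 0, 0]], [[0.1, -0.12, -0.24], [0, 0, 0]], [[0.2, -0.25, -0.24], [0, 0, 0]], [[0.3036, -0.376, -0.24], [0, 0, 0]], [[0.3036, -0.376, -0.24], [0, 0, 0]], [[0.3036, -0.376, -0.15], [0, 0, 0]], [[0.3036, -0.376, -0.05], [0, 0, 0]], [[0.3036, -0.376, 0.04], [0, 0, 0]], [[0.3036, -0.376, 0.08], [0, 0, 0]], [[0.3036, -0.376, 0.08], [0, 0, 0]], [[0.3036, -0.376, 0.08], [0, 0, 0]]]}}

```text
clock: 40.7
tcp_pos: [0.5315, 0.375, 0.133]
orientation: [2.219, 2.224, 0.002]
contact_force: [0.3, 0.3, -1.3]
grip_width: 0.023
gripper_force: 59.3
```

```bash
python3 go.py .5313 .3745 .0955 90
```

```text
shift [-0.0022 -0.0008  0.1502] turn [ 0.0005 -0.0005  0.0014] mm 37.55108458473324
[0.5315 0.375  0.133 ] [-0.3887  0.6001 -0.4512  1.6917  0.3144  0.9211 -0.9609]
```

Call:
{"fn": "servo_tool", "kwargs": {"commands": [[[-0.002, -0.001, 0.04], [0, 0, 0]], [[-0.002, -0.001, 0.08], [0, 0, 0]], [[-0.002, -0.001, 0.11], [0, 0, 0]], [[-0.002, -0.001, 0.13], [0, 0, 0]], [[-0.002, -0.001, 0.145], [0, 0, 0]], [[-0.002, -0.001, 0.148], [0, 0, 0]], [[-0.002, -0.001, 0.148], [0, 0, 0]]]}}

```text
clock: 41.4
tcp_pos: [0.5308, 0.3743, 0.0953]
orientation: [2.219, 2.224, 0.001]
contact_force: [-0.1, 0.3, -0.1]
grip_width: 0.0226
gripper_force: 59.5
```

Call:
{"fn": "servo_tool", "kwargs": {"commands": [[[0, 0, 0], [0, 0, 0]], [[0, 0, 0], [0, 0, 0]], [[0, 0, 0], [0, 0, 0]], [[0, 0, 0], [0, 0, 0]], [[0, 0, 0], [0, 0, 0]], [[0, 0, -0.1], [0, 0, 0]], [[0, 0, -0.25], [0, 0, 0]], [[0, 0, -0.42], [0, 0, 0]], [[0, 0, -0.6], [0, 0, 0]], [[-0.1, -0.1, -0.7], [0, 0, 0]], [[-0.2, -0.2, -0.7], [0, 0, 0]], [[-0.3, -0.3, -0.7], [0, 0, 0]], [[-0.4, -0.3, -0.7], [0, 0, 0]], [[-0.4, -0.3, -0.7], [0, 0, 0]], [[-0.4, -0.3, -0.7], [0, 0, 0]]], "claw": 0}}

```text
clock: 42.9
tcp_pos: [0.4563, 0.2738, 0.2705]
orientation: [2.22, 2.222, 0.001]
contact_force: [-0.2, 0.2, 0.2]
grip_width: 0.0856
gripper_force: 0.0
```

```bash
python3 reels.py
python3 - <<'E'
from m import *
a,d=shot("top","t12.png");b,e=shot("scene","s12.png")
for n,dd in(("top",d),("scene",e)):
    P=cloud(n,dd).reshape(-1,3)
    Q=P[(abs(P[:,0]-.53)<.04)&(P[:,1]>.22)&(P[:,1]<.47)&(P[:,2]>.096)&(P[:,2]<.112)]
    if len(Q): print(n,len(Q),Q.min(0),Q.max(0),np.median(Q[:,2]))
    Q=P[(abs(P[:,0]-.425)<.05)&(abs(P[:,1]-.129)<.05)&(P[:,2]>.073)&(P[:,2]<.088)]
    if len(Q)>20: print("knob",len(Q),cv2.minAreaRect(Q[:,:2].astype(np.float32)))
i=np.hstack([b[120:360,140:420],a[120:360,100:380]])[:,:,::-1]
cv2.imwrite("pics/c12.png",cv2.resize(i,None,fx=1.4,fy=1.4,interpolation=3))
E
```

```text
top reel 0 0
top reel 0 0
top reel 0 0
top post zhist from .04 [  0   6  91 202  27   1   3   1   3   2   3   5   6   8   0   0   0]
top post zhist from .04 [  1   3  11  12  17  37   7   1   4   6  10  95 243  41   3   0   0]
scene reel 0 0
scene reel 0 0
scene reel 0 0
scene post zhist from .04 [  4  14  82 205  27   6   4   6   7   7   6   8  15   5   0   0   0]
scene post zhist from .04 [  5  19  26  29  45  75  32  25  14   6  18 127 269  19   2   0   0]
top 178 [0.5208 0.2696 0.0961] [0.5529 0.4263 0.1104] 0.10428922949406216
knob 158 ((0.4251336455345154, 0.12995733320713043), (0.01801569014787674, 0.061557792127132416), 68.19226837158203)
scene 230 [0.5114 0.2675 0.096 ] [0.5467 0.4371 0.1096] 0.10290251379347592
knob 93 ((0.4260801076889038, 0.12754593789577484), (0.019979437813162804, 0.06761277467012405), 69.71715545654297)
```

View pics/c12.png

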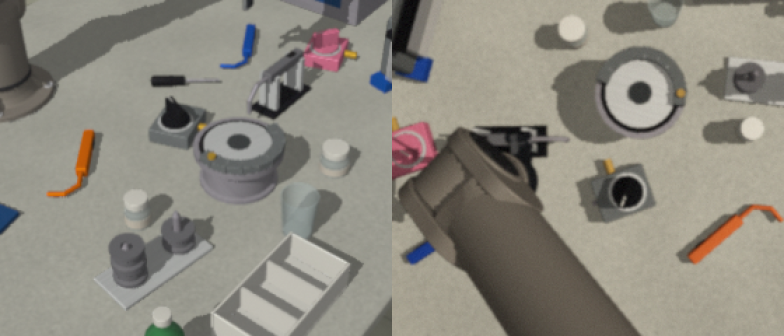

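The probe is back in its cradle (scene crop 280,80), the reels are stacked (128,258 and 178,235), the knob is still on, and the bystanders have not moved.

```bash
python3 -c "
from h import *;print(r.hand_in())"
```

```text
the job is handed in; nothing more can be done
None
```

The job is done and handed in at about 43 s on the robot's clock: the three reels found on the bench are fully down (one on post a, two on post b), the gas knob is on at its stop, the joint was traced from the bolt end to the other end at about 2 cm/s, and the probe is back in its cradle.

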